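Swing a skimmer plumb in the fingers and hang it on the display rail

TASK

The steel skimmer lies on the stall table; hang it back on the display rail, in the gap between the two utensils that hang there. Take it from above by its wooden ball in a firm grip and lift it clear of the table level, without dragging the dish; then, with your hand still pointing down rather than level, ease the grip so that the dish swings down and the handle hangs plumb from your fingers, and grip firmly again. Lean the hand back to pass under the edge of the shelf above the rail without knocking the stand, set the hook gently over the rail and let go; leave the other utensils, the kettle and the vase as they are.

Things in the scene. Friction and masses are not known exactly. Their poses are not given: they have to be found in the camera images.
- ball (a point): Centre of the skimmer's turned wooden ball (28 mm across, the place to pinch), 30 mm above the table as it lies. x runs along the handle to the hook: plumb when x points up; lying, x points 0.15 rad above level and z up. Pinched at 60 N or more it stays about level; below 6 N it turns between the pads until the dish is down; under 2 N it drops.
- hook (a point): Point inside the skimmer's wire hook (wire 6 mm, inside 18 mm wide) where the rail's centre sits. With the handle plumb it is 56 mm above the ball's centre and 21 mm to one side (its underside as it lies); the hook's top is 67 mm above the ball, its open tip 39 mm above and 34 mm to that side. About 0.18 kg, balanced 140 mm below the ball; the dish, 96 mm wide, ends 235 mm below it.
- rail_mid (a point): Middle of the round steel display rail (12 mm thick, 540 mm long, level), on its centre line 325 mm above the table; y runs along the rail, x square to it, away from the robot.
- rail_stand: The fixed orange wooden stand of the rail: 26 mm posts at y = -270 and +270 mm. A shelf board with pots on it runs above the whole rail, its underside 115 mm above the rail's centre, from 40 mm before it to 30 mm beyond: a hand that points straight down meets it, one leaning back 30 to 45 degrees (fingertips forward and down) passes. Origin on the table below the rail's middle, axes as the rail's.
- turner_hook (a point): The slotted turner that already hangs on the rail, 65 mm wide, reaching 245 mm below the rail: the point where its hook sits, on the rail's centre line, 150 to 190 mm from the rail's middle.
- masher_hook (a point): The wire masher that already hangs on the rail at the other side, 75 mm wide, reaching 250 mm below the rail: the point where its hook sits on the rail's centre line.
- turner (a joint): Swing of the turner about the rail (rad, 0 hanging still).
- masher (a joint): Swing of the masher about the rail (rad, 0 hanging still).
- kettle: Loose steel kettle, 170 mm wide, 190 mm high over its handle, spout along x to 130 mm. Origin under its middle.
- vase: Loose amber glass vase, 92 mm wide, 170 mm high. Origin under its middle.
Things that resemble listed ones, but are neither listed nor needed, are in the scene too. Of the things that look like the vase, the smallest one is meant.

How it is judged:
On the way, in this order (a step that is already met when the one before it is completed fails the run):
1. the skimmer is lifted clear of the table in the fingers, hand straight down within 20 degrees, before it swings: ball over 100 mm up and handle over 65 degrees from plumb (or 200 mm and 45) (contact force between the fingers and skimmer above 1 N and ((height (world z) of ball above 0.1 m and angle between ball's own x axis and vertical above 1.13 rad) or (height (world z) of ball above 0.2 m and angle between ball's own x axis and vertical above 0.785 rad)) and (angle between the grasp point's own z axis and vertical below 0.35 rad or angle between the grasp point's own z axis and vertical above 2.7916 rad)), for 0.1 s.
2. off table and rail the skimmer hangs plumb within 17 degrees, the fingers closed on it again with over 15 N a side, the hand within 51 degrees of straight down (contact force between the fingers and skimmer above 30 N and angle between ball's own x axis and vertical below 0.3 rad and height (world z) of ball above 0.24 m and (angle between the grasp point's own z axis and vertical below 0.89 rad or angle between the grasp point's own z axis and vertical above 2.2516 rad) and angular speed of skimmer below 0.6 rad/s and contact force between skimmer and rail_stand below 0.05 N), for 0.3 s.
At the end, for the whole second after the job is handed in: the skimmer hangs (at most swaying a little) with its hook seated on the rail (within 12 mm across, 10 mm in height), between the turner and the masher and over 50 mm from each, hook up and within 20 degrees of plumb; both of them hang still, kettle and vase are within 20 mm of where they stood (x of hook in the frame of rail_mid between -0.012 and 0.012 m and z of hook in the frame of rail_mid between -0.01 and 0.01 m and y of hook in the frame of rail_mid between -0.145 and 0.145 m and distance between hook and turner_hook above 0.05 m and distance between hook and masher_hook above 0.05 m and angle between ball's own x axis and vertical below 0.35 rad and linear speed of skimmer below 0.15 m/s and angular speed of skimmer below 1.2 rad/s and value of joint turner between -0.15 and 0.15 rad and value of joint masher between -0.15 and 0.15 rad and distance of each of kettle, vase from where it was at the start of the episode below 0.02 m and angle between vase's own z axis and vertical below 0.1 rad); the robot touches nothing.
It fails at once if the turner or the masher is knocked into a swing of over 0.5 rad (value of joint any of turner, masher above 0.5 rad or value of joint any of turner, masher below -0.5 rad).
It fails at once if the kettle or the vase is shifted by over 30 mm or the vase tips (distance of any of kettle, vase from where it was at the start of the episode above 0.03 m or angle between vase's own z axis and vertical above 0.25 rad).
It fails at once if the fingers or the arm press on the rail or its stand with over 10 N (contact force between any of the fingers, the arm and rail_stand above 10 N).
It fails at once if the skimmer is pressed or dropped on the rail with over 25 N (contact force between skimmer and rail_stand above 25 N).
It also fails if it takes over 67 s, if anything falls off the work surface, if the arm or the gripper's body presses on something with over 40 N, if the wrist force passes 120 N, or if a joint passes its speed limit or range.

ROBOT

A 7-joint arm with a two-finger parallel gripper is mounted at the origin on the work surface. World frame = base frame: x ahead of the robot, y to its left, z up, the work surface at z = 0. Lengths are in m, angles in rad, forces in N, time in s.
With the tool pointing down it reaches from about 0.4 to 0.875 m from the base axis. Payload 19.3 kg.
Tool frame: the origin (TCP) lies midway between the tips of the shut fingers; the grasp point (between the pads) lies 19 mm behind it; z points along the fingers, y is the line along which they close (so a half turn about z gives the same grasp; the last joint's range is limited). The gripper opens to 85 mm and grips with 20 to 120 N. Pads are 22 mm wide; open, the fingers measure 114 mm over their backs; the gripper's body (76 mm by 85 mm) begins 54 mm behind the grasp point. The pads swing forward as they close: fully open they stand 13 mm farther back than shut.
Start: joints at [-1.237, 0.521, -0.036, 1.599, 0.021, 1.021, -0.113], TCP at [0.246, 0.575, 0.206] pointing down, gripper open.
Joint ranges: [-2.91, 2.91], [-0.3, 2.13], [-1.5, 1.42], [0.17, 2.43], [-1.26, 4.41], [0.16, 1.93], [-2.52, 2.52]. Speed limits (rad/s): [1.89, 1.89, 2.39, 2.39, 3.01, 3.01, 3.01].

INTERFACE

Orientations are given as [roll, pitch, yaw] about the fixed x, y, z axes, in that order (R = Rz(yaw) Ry(pitch) Rx(roll)).
In Python, from workcell import bot gives the robot as it stands.
- The arm moves only by the tool move_arm, never from a script. Its argument "moves" is a list that holds one entry, the list of rows, each a list of 7 numbers: the opening, from 0 (shut) to 1 (fully open), then the shift along the tool's x, y, z in units of 1000 mm (1.0 is 1000 mm), then the turn, a rotation vector about the tool's x, y, z in units of 2 pi rad (1.0 is 2 pi rad). A call has 1 to 5 rows; each row is the pose to reach, as a shift and turn from the pose commanded when the call began, along the tool's axes at that moment, turning the shorter way round; what a row does not reach only later rows make up. A row lasts 1/10 s, in which the tool goes at most 50 mm and 8.59 degrees, less where a joint would pass 70% of its speed; a pose out of reach is approached as far as the arm can. A call with a number of a shift or a turn outside -1 to 1 is refused whole. A call with a gripper value outside its range is refused whole. The fingers move at their own pace and stop on an object; "force" is the grip in N (left out, the last holds). Time passes only in rows, so rows that repeat a pose let the fingers close. It gives the time, the measured TCP pose, the force, the opening and the grip force at its end, in the units of the state.
- bot.observe(): the state, without advancing time (a new reading comes with each control period).
- bot.grab_frame(name): name is "side" or "top"; returns the picture (400x640x3 uint8, red, green, blue); there is no depth.
- bot.camera_params(name): a dict with "vertical_fov" (degrees; the focal length in pixels is half the picture's height over the tangent of half this angle, whatever the lens; pixels are square), "cx", "cy" (the principal point, pixels), "D" ([k1, k2, p1, p2, k3] as OpenCV has them; the pictures are not rectified), "R" (3x3) and "t" (3): a world point X has camera coordinates R X + t. Camera axes: x right, y down, z forward; pixel columns grow to the right and rows downward; lengths in m; the calibration is good to about 2 mm. A picture is of the moment at which its call begins. camera_params takes no time and is no camera call.
- bot.job_done(): hands the job in; it is judged then, once.
The state is a dict: "clock": time; "qpos": joint angles; "qd": joint speeds; "joint_efforts": joint torques, N m; "position": TCP position; "tool_rot": TCP orientation; "force": force on the tool from outside, world axes, zero at the start; "moment": the same for the moment, N m; "grip_width": finger opening in m; "finger_force": force on a finger pad.
Only numpy, scipy, OpenCV 4.12 (cv2) and the standard library are available. Lean on these libraries where they do the work, as an engineer would, in place of code of your own. Each camera call takes 0.05 s, during which the arm holds its last target. There are 200 camera calls.

## Working session

There is one attempt and no reset: what is moved stays moved. The work goes in short steps, Python scripts to look and compute and a tool call to move; the robot and the scene stay as the last step left them, time stands still between calls to the robot, and variables do not carry over. Pictures are saved under pics/ and viewed, at most 10 in all, crops included, and the job is handed in when it is done.

Besides the shell and the picture viewer there is one more tool, called after "Call:" by a JSON object that holds its "op" and its "data". move_arm: Moves the arm, as the interface text tells. Shifts and turns lie within -1 to 1; 1 stands for 1000 mm of shift or 2 pi rad of turn. Its arguments: {"type":"object","properties":{"moves":{"type":"array"},"force":{"type":"number"}},"required":["moves"]}

```bash
ls; mkdir -p pics
python3 - <<'E'
from workcell import bot
import cv2
for n in("side","top"):
    cv2.imwrite(f"pics/{n}0.png",bot.grab_frame(n)[:,:,::-1]); print(n,bot.camera_params(n))
print(bot.observe())
E
```

```text
pics
side {'vertical_fov': 48.58161829464619, 'cx': 321.66298832733344, 'cy': 195.02846910516965, 'D': array([0.01449341, 0.        , 0.        , 0.        , 0.        ]), 'R': array([[ 0.71830105, -0.69552618,  0.01693899],
       [-0.44618736, -0.47920532, -0.75583007],
       [ 0.53381686,  0.53535558, -0.65454868]]), 't': array([-0.39325885,  0.4299555 ,  1.18567993])}
top {'vertical_fov': 51.81490787774955, 'cx': 326.00495869984275, 'cy': 198.13243455110262, 'D': array([-0.10011169,  0.        ,  0.        ,  0.        ,  0.        ]), 'R': array([[ 1.48488022e-03, -9.99988937e-01, -4.46336963e-03],
       [-9.87492281e-01, -7.62596738e-04, -1.57665511e-01],
       [ 1.57660363e-01,  4.64165745e-03, -9.87482488e-01]]), 't': array([0.04019772, 0.5882505 , 1.38766153])}
{'clock': 0.1, 'qpos': array([-1.23720508,  0.52199175, -0.03629479,  1.599899  ,  0.02118314,
        1.02111081, -0.11282042]), 'qd': array([ 2.24155343e-05, -5.59364131e-04,  7.29064495e-04, -9.95758415e-04,
        2.75207682e-04, -2.09486527e-03, -2.04081300e-03]), 'joint_efforts': array([ 2.72127829e-03, -9.28485990e+01,  1.98320501e+00, -3.70540452e+01,
        1.79753546e-02,  5.19229521e-03,  5.02976775e-06]), 'position': array([0.24549074, 0.57443399, 0.20597901]), 'tool_rot': array([-3.14057065e+00,  7.25653134e-05,  2.73773198e+00]), 'force': array([-0.69708227, -0.3165718 ,  0.41287035]), 'moment': array([ 0.01479476, -0.01190236, -0.01413016]), 'finger_force': 0.0, 'grip_width': 0.08559493886502689}
```

View pics/side0.png

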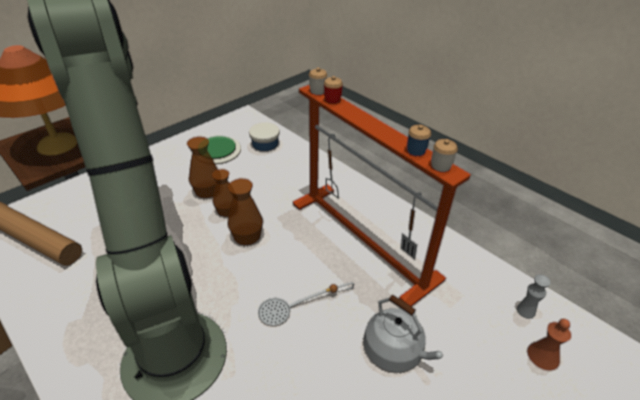

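View pics/top0.png

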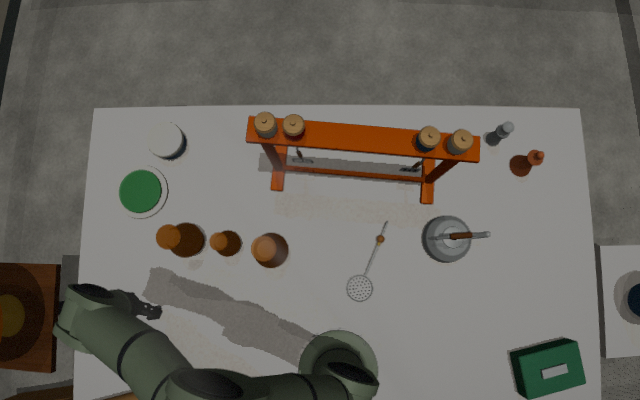

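Ball candidates: the skimmer's wooden ball at top (380,239) / side (333,289), the kettle's wooden handle at top (460,236), and pot lids on the shelf. I choose (380,239), on the wire handle with the dish. Of the three amber vases, the middle one at top (228,243) / side (222,192) is the smallest. The rail runs in the side view from about (316,127) to (437,208).

```bash
cat > h.py <<'E'
import numpy as np, cv2
from workcell import bot
P={n:bot.camera_params(n) for n in("side","top")}
def K(n):
    p=P[n]; f=200/np.tan(np.radians(p["vertical_fov"]/2))
    return np.array([[f,0,p["cx"]],[0,f,p["cy"]],[0,0,1]])
def ray(n,uv):
    p=P[n]; q=cv2.undistortPoints(np.array([[uv]],float),K(n),p["D"])[0,0]
    d=p["R"].T@np.array([q[0],q[1],1]); return -p["R"].T@p["t"], d/np.linalg.norm(d)
def plane(n,uv,z):
    c,d=ray(n,uv); return c+d*(z-c[2])/d[2]
def tri(a,b):
    c1,d1=ray("side",a); c2,d2=ray("top",b)
    s=np.linalg.lstsq(np.stack([d1,-d2],1),c2-c1,rcond=None)[0]
    p,q=c1+s[0]*d1,c2+s[1]*d2; return (p+q)/2,np.linalg.norm(p-q)
def proj(n,X):
    p=P[n]; return cv2.projectPoints(np.array([X],float),cv2.Rodrigues(p["R"])[0],p["t"],K(n),p["D"])[0][0,0]
def wood(im,u,v,r=14):
    c=im[v-r:v+r,u-r:u+r]; h=cv2.cvtColor(c,cv2.COLOR_RGB2HSV)
    m=(h[...,1]>110)&(h[...,2]>50); y,x=np.nonzero(m); return x.mean()+u-r,y.mean()+v-r,m.sum()
E
python3 - <<'E'
from h import *
s=cv2.imread("pics/side0.png");t=cv2.imread("pics/top0.png")
a=wood(s[...,::-1],333,289);b=wood(t[...,::-1],380,239);print(a,b,tri(a[:2],b[:2]),plane("top",b[:2],.03),plane("side",a[:2],.03))
np.set_printoptions(precision=3,suppress=True)
print("dish",plane("top",(360,288),.02),plane("side",(274,312),.02),"hook",plane("top",(386,222),.04))
print("rail",[plane("side",u,.325) for u in((318,127),(437,208))])
print("shelf top corners guess z .46",[plane("top",u,.46) for u in((248,118),(480,137),(479,161),(247,141))])
print("kettle",plane("top",(447,240),.1),"vase",plane("top",(228,243),.06))
c=cv2.resize(s[60:320,270:480],None,fx=2.2,fy=2.2,interpolation=2)
d=cv2.resize(t[210:310,330:480],None,fx=2.2,fy=2.2,interpolation=2)
o=np.zeros((572,800,3),np.uint8);o[:c.shape[0],:c.shape[1]]=c;o[:d.shape[0],462:462+d.shape[1]]=d
cv2.imwrite("pics/c1.png",o)
E
```

```text
(np.float64(332.1777777777778), np.float64(288.24444444444447), np.int64(45)) (np.float64(379.9318181818182), np.float64(239.11363636363637), np.int64(44)) (array([ 0.4472233 , -0.14724869,  0.0291521 ]), np.float64(0.0011397341963998284)) [ 0.44672432 -0.14678344  0.03      ] [ 0.44723096 -0.14799784  0.03      ]
dish [ 0.279 -0.077  0.02 ] [ 0.272 -0.087  0.02 ] hook [ 0.505 -0.168  0.04 ]
rail [array([0.708, 0.191, 0.325]), array([ 0.665, -0.306,  0.325])]
shelf top corners guess z .46 [array([0.731, 0.24 , 0.46 ]), array([ 0.681, -0.356,  0.46 ]), array([ 0.618, -0.349,  0.46 ]), array([0.669, 0.24 , 0.46 ])]
kettle [ 0.439 -0.362  0.1  ] vase [0.43  0.376 0.06 ]
```

View pics/c1.png

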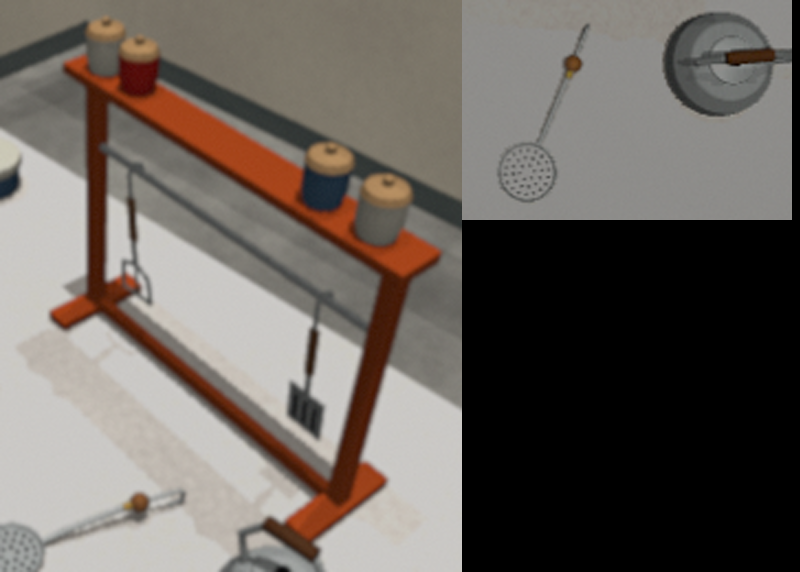

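The crop shows the ball at top (380,239), with the hook towards the rail and the dish towards the robot. The hooks of the hanging tools are at side (332,136) for the masher and (418,194) for the turner. The ball's two-view position agrees to 1 mm, at height 29 mm as specified. I'll go up and over now.

Call:
{"op": "move_arm", "data": {"moves": [[[1,0,0,-0.05,0,0,0],[1,0,0,-0.1,0,0,0],[1,0,0,-0.15,0,0,0],[1,-0.03,-0.02,-0.19,0,0,0],[1,-0.06,-0.05,-0.2,0,0,0]]]}}

```text
clock: 0.6
position: [0.2812, 0.5061, 0.4093]
tool_rot: [3.138, -0.0, 2.74]
force: [1.5, 0.2, -0.6]
grip_width: 0.0856
finger_force: 0.0
```

```bash
cat >> h.py <<'E'
from scipy.spatial.transform import Rotation as Ro
np.set_printoptions(precision=4,suppress=True)
def pose(): 
    s=bot.observe(); return s["position"],Ro.from_euler("xyz",s["tool_rot"]),s
def down(h,lean=0):
    "tool x along -h (yaw of h), tool z down leaning towards h"
    return Ro.from_euler("z",h)*Ro.from_euler("y",-lean)*Ro.from_euler("zx",[np.pi,0])*Ro.from_euler("x",np.pi)
def go(X,R):
    p,r,s=pose(); print("shift",r.inv().apply(np.array(X)-p),"turn",(r.inv()*R).as_rotvec()/(2*np.pi),"deg",np.degrees((r.inv()*R).magnitude()))
    print("at",p,r.as_euler("xyz"),"q",s["qpos"],"t",s["clock"])
E
python3 - <<'E'
from h import *
for l in(0,.7): print(down(-.39,l).as_matrix())
b=np.array([.447,-.1473,.03]); d=(plane("top",(359.5,288),.005)+plane("side",(273.5,312),.005))/2
print("dish",d,"yaw",np.arctan2(*(b-d)[1::-1]))
a=plane("side",(316.4,128.2),.325);c=plane("side",(436.4,208.2),.325);y=(a-c)/np.linalg.norm(a-c);y[2]=0
print("rail yaw",np.arctan2(-y[0],y[1]));mid=(a+c)/2
for n,u in(("turn",(418.2,194.5)),("mash",(331.8,136.4)),("shelfmid",None)):
    X=plane("side",u,.325) if u else np.array([.675,-.056,.46]);print(n,X,(X-mid)@y)
print(mid)
go([.45,.2,.4],down(-.39)); go([.447,-.147,.2],down(-.39))
E
```

```text
[[-0.9249  0.3802  0.    ]
 [ 0.3802  0.9249  0.    ]
 [ 0.      0.     -1.    ]]
[[-0.7074  0.3802  0.5958]
 [ 0.2908  0.9249 -0.2449]
 [-0.6442  0.     -0.7648]]
dish [ 0.2776 -0.077   0.005 ] yaw -0.39364293084010876
rail yaw -0.07194003262553683
turn [ 0.6732 -0.2392  0.325 ] -0.18126705547354924
mash [0.7019 0.1209 0.325 ] 0.17998701661233624
shelfmid [ 0.675 -0.056  0.46 ] 0.0015827334573825505
[ 0.6812 -0.058   0.325 ]
shift [-0.2751 -0.2158  0.0084] turn [ 0.0006 -0.     -0.0018] deg 0.6932024852376832
at [0.2812 0.5061 0.4093] [ 3.138  -0.0003  2.74  ] q [-1.1609  0.3046 -0.0069  1.418   0.0018  1.4154  0.0015] t 0.6
shift [-0.408  -0.5371  0.2073] turn [ 0.0006 -0.     -0.0018] deg 0.6932024852376832
at [0.2812 0.5061 0.4093] [ 3.138  -0.0003  2.74  ] q [-1.1609  0.3046 -0.0069  1.418   0.0018  1.4154  0.0015] t 0.6
```

Call:
{"op": "move_arm", "data": {"moves": [[[1,-0.04,-0.03,0,0,0,0],[1,-0.08,-0.06,0,0,0,0],[1,-0.12,-0.09,0,0,0,0],[1,-0.16,-0.12,0,0,0,0],[1,-0.2,-0.15,0,0,0,0]]]}}

```text
clock: 1.1
position: [0.4066, 0.2866, 0.4065]
tool_rot: [-3.142, -0.0, 2.738]
force: [1.3, 1.2, -0.0]
grip_width: 0.0853
finger_force: 0.0
```

Call:
{"op": "move_arm", "data": {"moves": [[[1,-0.03,-0.04,0,0,0,0],[1,-0.055,-0.08,0,0,0,0],[1,-0.08,-0.12,0,0,0,0],[1,-0.11,-0.16,0.01,0,0,0],[1,-0.13,-0.2,0.03,0,0,0]]]}}

```text
clock: 1.6
position: [0.4478, 0.0515, 0.3769]
tool_rot: [3.14, 0.002, 2.737]
force: [1.9, 0.7, -0.0]
grip_width: 0.0854
finger_force: 0.0
```

Run:
```python
from h import *
go([.447,-.147,.14],down(-.39))
```

```text
shift [-0.077  -0.1831  0.2368] turn [ 0.0002  0.0003 -0.0023] deg 0.8280036884529688
at [0.4478 0.0515 0.3769] [3.1403 0.0017 2.7373] q [-0.5459  0.0744  0.3247  1.7893 -0.0248  1.2797  0.9516] t 1.6
```

Call:
{"op": "move_arm", "data": {"moves": [[[1,-0.016,-0.037,0.03,0,0,0],[1,-0.032,-0.074,0.06,0,0,0],[1,-0.048,-0.11,0.09,0,0,-0.002],[1,-0.064,-0.147,0.12,0,0,-0.002],[1,-0.077,-0.183,0.15,0,0,-0.002]]]}}

```text
clock: 2.1
position: [0.4456, -0.1465, 0.2255]
tool_rot: [-3.141, 0.001, 2.751]
force: [1.3, 1.7, -0.4]
grip_width: 0.0853
finger_force: 0.0
```

Call:
{"op": "move_arm", "data": {"moves": [[[1,0,0,0.03,0,0,0],[1,0,0,0.06,0,0,0],[1,0,0,0.08,0,0,0],[1,0,0,0.085,0,0,0],[1,0,0,0.085,0,0,0]]]}}

```text
clock: 2.6
position: [0.4457, -0.145, 0.1413]
tool_rot: [-3.141, -0.001, 2.75]
force: [1.2, 0.1, 0.6]
grip_width: 0.0855
finger_force: 0.0
```

Run:
```python
from h import *
t=bot.grab_frame("top");s=bot.grab_frame("side")
go([.447,-.147,.009],down(-.393))
c=np.hstack([cv2.resize(i,None,fx=3,fy=3,interpolation=2) for i in (s[220:340,260:390],t[190:310,315:445])])
cv2.imwrite("pics/c2.png",c[:,:,::-1])
```

```text
shift [-0.0012 -0.0017  0.1334] turn [0.     0.0002 0.0003] deg 0.11639717272257682
at [ 0.4464 -0.145   0.1424] [3.1413 0.0011 2.7503] q [-0.1399  0.3998  0.4201  2.0787 -0.2467  0.7087  1.6186] t 2.7
```

View pics/c2.png

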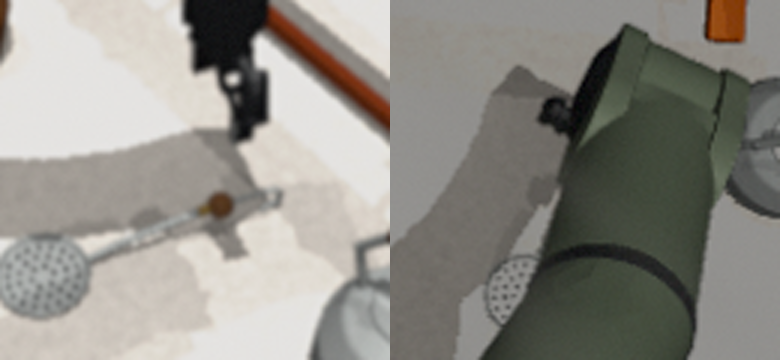

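The fingers stand open above the ball, which is still at side (333,288), and the view fits the measurement. Descend and close.

Call:
{"op": "move_arm", "data": {"moves": [[[1,0,-0.002,0.04,0,0,0],[1,-0.001,-0.002,0.08,0,0,0],[1,-0.001,-0.002,0.115,0,0,0],[1,-0.001,-0.002,0.133,0,0,0],[1,-0.001,-0.002,0.133,0,0,0]]]}}

```text
clock: 3.2
position: [0.4456, -0.147, 0.0076]
tool_rot: [-3.141, -0.002, 2.75]
force: [-0.1, -0.1, 0.6]
grip_width: 0.0854
finger_force: 0.0
```

Call:
{"op": "move_arm", "data": {"moves": [[[0.1,0,0,0,0,0,0],[0.1,0,0,0,0,0,0],[0.1,0,0,0,0,0,0],[0.1,0,0,0,0,0,0],[0.1,0,0,0,0,0,0]]], "force": 100}}

```text
clock: 3.7
position: [0.4467, -0.1472, 0.0092]
tool_rot: [3.141, 0.001, 2.75]
force: [-0.3, -0.2, 13.0]
grip_width: 0.0186
finger_force: 93.6
```

Run:
```python
from h import *
t=bot.grab_frame("top");s=bot.grab_frame("side");print(bot.observe())
print(wood(s,333,289))
c=np.hstack([cv2.resize(i,None,fx=4,fy=4,interpolation=2) for i in (s[230:330,280:380],t[190:290,340:440])])
cv2.imwrite("pics/c3.png",c[:,:,::-1])
```

```text
{'clock': 3.8, 'qpos': array([ 0.0015,  0.643 ,  0.2535,  2.1452, -0.401 ,  0.3959,  1.7582]), 'qd': array([ 0.0014, -0.0006, -0.0012, -0.0009,  0.0007,  0.0011, -0.0005]), 'joint_efforts': array([  0.182 , -74.3295,   8.1107, -14.2172,   0.0733,  -0.3563,
         0.0197]), 'position': array([ 0.4468, -0.1472,  0.0092]), 'tool_rot': array([3.1412, 0.0014, 2.7504]), 'force': array([-1.5818,  0.9385, 12.6009]), 'moment': array([0.1547, 0.1392, 0.0034]), 'finger_force': 93.50769996643066, 'grip_width': 0.018337425691110975}
(np.float64(328.2), np.float64(289.6), np.int64(5))
```

View pics/c3.png

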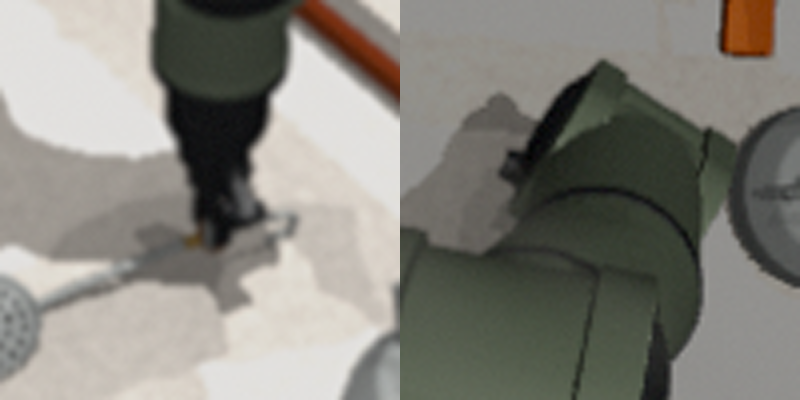

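The fingers cover the ball, with the brass collar showing at crop (192,238). The opening reads 18 mm instead of 28 mm, so I'll check whether that is finger flex or a high grip: ease off and watch.

Call:
{"op": "move_arm", "data": {"moves": [[[0.1,0,0,0,0,0,0],[0.1,0,0,0,0,0,0],[0.1,0,0,0,0,0,0]]], "force": 20}}

```text
clock: 4.1
position: [0.4467, -0.1472, 0.0092]
tool_rot: [3.141, 0.001, 2.75]
force: [-0.8, 1.2, 13.5]
grip_width: 0.0181
finger_force: 93.2
```

Call:
{"op": "move_arm", "data": {"moves": [[[0.45,0,0,0,0,0,0],[0.45,0,0,0,0,0,0],[0.4,0,0,0,0,0,0]]]}}

```text
clock: 4.4
position: [0.4461, -0.1471, 0.0086]
tool_rot: [-3.142, 0.0, 2.75]
force: [-1.2, 0.9, 0.9]
grip_width: 0.0339
finger_force: 0.0
```

Call:
{"op": "move_arm", "data": {"moves": [[[0.3,0,0,0,0,0,0],[0.3,0,0,0,0,0,0],[0.3,0,0,0,0,0,0]]]}}

```text
clock: 4.7
position: [0.4461, -0.1471, 0.0085]
tool_rot: [-3.142, -0.0, 2.75]
force: [-0.4, 0.4, 0.1]
grip_width: 0.0257
finger_force: 4.4
```

First contact comes at about 26–28 mm and the rest is finger flex, so the ball is held at its middle. The opening therefore sets the grip force (0.3 gives 4.4 N). Grip firmly and lift.

Call:
{"op": "move_arm", "data": {"moves": [[[0.05,0,0,0,0,0,0],[0.05,0,0,0,0,0,0],[0.05,0,0,0,0,0,0],[0.05,0,0,0,0,0,0]]], "force": 100}}

```text
clock: 5.1
position: [0.4462, -0.1471, 0.0087]
tool_rot: [3.141, 0.0, 2.75]
force: [-1.0, 0.7, 7.4]
grip_width: 0.0187
finger_force: 94.5
```

Call:
{"op": "move_arm", "data": {"moves": [[[0.05,0,0,-0.01,0,0,0],[0.05,0,0,-0.03,0,0,0],[0.05,0,0,-0.055,0,0,0],[0.05,0,0,-0.08,0,0,0],[0.05,0,0,-0.105,0,0,0]]]}}

```text
clock: 5.6
position: [0.4459, -0.1472, 0.115]
tool_rot: [-3.142, 0.0, 2.75]
force: [-0.1, 0.6, -2.0]
grip_width: 0.0185
finger_force: 93.4
```

Call:
{"op": "move_arm", "data": {"moves": [[[0.05,0,0,-0.02,0,0,0],[0.05,0,0,-0.035,0,0,0],[0.05,0,0,-0.045,0,0,0],[0.05,0,0,-0.045,0,0,0],[0.05,0,0,-0.045,0,0,0]]]}}

```text
clock: 6.1
position: [0.4459, -0.147, 0.1582]
tool_rot: [3.142, -0.0, 2.75]
force: [-0.5, -0.1, -2.1]
grip_width: 0.0184
finger_force: 93.4
```

Run:
```python
from h import *
t=bot.grab_frame("top");s=bot.grab_frame("side");p=pose()[0]; print(p)
c=np.hstack([cv2.resize(i,None,fx=2.5,fy=2.5,interpolation=2) for i in (s[180:340,240:400],t[180:340,300:460])])
cv2.imwrite("pics/c4.png",c[:,:,::-1])
```

```text
[ 0.4457 -0.147   0.1578]
```

View pics/c4.png

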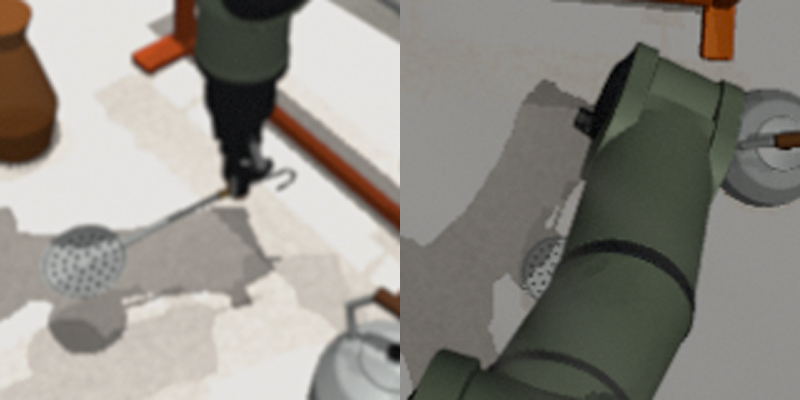

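The skimmer is held level with the dish off the table (side crop: dish (85,260), hook (290,178)). Next, stage in front of the gap with the hand leaned back, still gripping firmly.

```bash
cat >> h.py <<'E'
H=-.078; RM=np.array([.681,-.058,.325]); AX=np.array([np.cos(H),np.sin(H),0]); AY=np.array([-np.sin(H),np.cos(H),0])
def ballgo(dx,dy,z,lean):
    R=down(H,lean); X=RM+AX*dx+AY*dy; X[2]=z; go(X+.020*R.apply([0,0,1]),R)
E
python3 - <<'E'
from h import *
ballgo(-.15,0,.32,.7)
E
```

```text
shift [-0.053   0.1297 -0.147 ] turn [-0.0175 -0.1107 -0.0478] deg 43.850129150495476
at [ 0.4457 -0.147   0.1578] [-3.1412 -0.0011  2.7503] q [-0.1602  0.3777  0.4492  2.0637 -0.2369  0.7499  1.6157] t 6.2
```

Call:
{"op": "move_arm", "data": {"moves": [[[0.05,-0.005,0.013,-0.03,0,0,0],[0.05,-0.01,0.026,-0.06,-0.002,-0.011,-0.005],[0.05,-0.016,0.039,-0.09,-0.0035,-0.022,-0.0095],[0.05,-0.02,0.052,-0.12,-0.005,-0.033,-0.014],[0.05,-0.026,0.065,-0.147,-0.007,-0.044,-0.019]]]}}

```text
clock: 6.7
position: [0.495, -0.0964, 0.3063]
tool_rot: [3.113, 0.281, 2.868]
force: [0.4, -0.5, -2.3]
grip_width: 0.0186
finger_force: 93.6
```

Run:
```python
from h import *
ballgo(-.15,0,.32,.7)
```

```text
shift [-0.0324  0.0603  0.0127] turn [-0.0104 -0.0661 -0.0286] deg 26.214067370638872
at [ 0.495  -0.0964  0.3063] [3.1135 0.2805 2.8677] q [-0.3977  0.0559  0.4759  2.0307  0.0026  0.7806  1.3731] t 6.7
```

Call:
{"op": "move_arm", "data": {"moves": [[[0.05,-0.006,0.012,0.002,-0.002,-0.013,-0.0057],[0.05,-0.012,0.024,0.004,-0.004,-0.026,-0.0114],[0.05,-0.018,0.036,0.006,-0.0062,-0.04,-0.017],[0.05,-0.025,0.048,0.009,-0.0083,-0.053,-0.023],[0.05,-0.0324,0.06,0.0127,-0.0104,-0.066,-0.0286]]]}}

```text
clock: 7.2
position: [0.5419, -0.0509, 0.3035]
tool_rot: [3.141, 0.682, 3.054]
force: [0.9, -2.0, -1.4]
grip_width: 0.0188
finger_force: 93.6
```

Call:
{"op": "move_arm", "data": {"moves": [[[0.18,0,0,0,0,0,0],[0.18,0,0,0,0,0,0],[0.18,0,0,0,0,0,0]]]}}

```text
clock: 7.5
position: [0.5425, -0.0529, 0.3044]
tool_rot: [-3.141, 0.68, 3.049]
force: [-1.2, -0.4, -2.1]
grip_width: 0.0186
finger_force: 93.7
```

Call:
{"op": "move_arm", "data": {"moves": [[[0.25,0,0,0,0,0,0],[0.25,0,0,0,0,0,0]]]}}

```text
clock: 7.7
position: [0.5425, -0.0524, 0.3044]
tool_rot: [-3.141, 0.681, 3.05]
force: [0.9, -0.5, -1.2]
grip_width: 0.0214
finger_force: 49.5
```

Call:
{"op": "move_arm", "data": {"moves": [[[0.28,0,0,0,0,0,0],[0.28,0,0,0,0,0,0],[0.28,0,0,0,0,0,0]]]}}

```text
clock: 8.0
position: [0.5425, -0.0523, 0.3044]
tool_rot: [-3.141, 0.681, 3.051]
force: [0.2, -0.5, 1.0]
grip_width: 0.0241
finger_force: 0.0
```

Call:
{"op": "move_arm", "data": {"moves": [[[0.29,0,0,0,0,0,0],[0.29,0,0,0,0,0,0]]]}}

```text
clock: 8.2
position: [0.5424, -0.0522, 0.3043]
tool_rot: [-3.141, 0.681, 3.051]
force: [1.2, 0.7, -0.3]
grip_width: 0.0246
finger_force: 0.0
```

Call:
{"op": "move_arm", "data": {"moves": [[[0.296,0,0,0,0,0,0],[0.296,0,0,0,0,0,0]]]}}

```text
clock: 8.4
position: [0.5424, -0.0522, 0.3043]
tool_rot: [-3.141, 0.681, 3.051]
force: [0.9, 0.4, 1.2]
grip_width: 0.0257
finger_force: 0.0
```

It slipped: the pinch was lost at 0.28. Look where it lies.

Run:
```python
from h import *
t=bot.grab_frame("top");s=bot.grab_frame("side")
c=np.hstack([cv2.resize(i,(400,400),interpolation=2) for i in (s[140:370,200:430],t[110:340,270:500])])
cv2.imwrite("pics/c5.png",c[:,:,::-1]);cv2.imwrite("pics/s5.png",s[:,:,::-1]);cv2.imwrite("pics/t5.png",t[:,:,::-1])
```

```text
(no output)
```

View pics/c5.png

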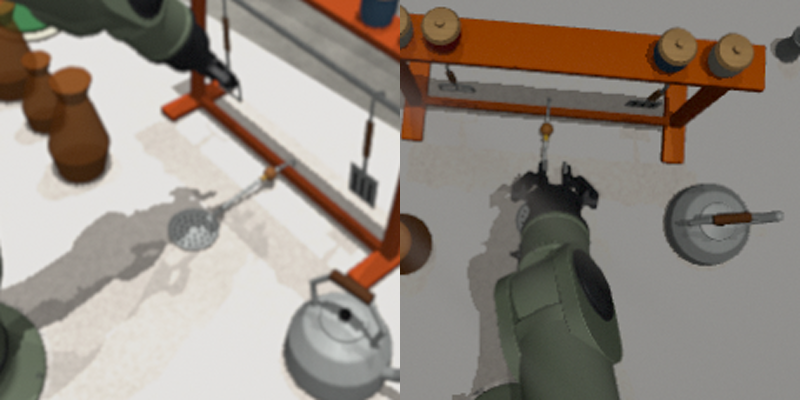

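Run:
```python
from h import *
s=cv2.imread("pics/s5.png");t=cv2.imread("pics/t5.png")
a=wood(s[...,::-1],355,240,9);b=wood(t[...,::-1],354,185,9);print(a,b,tri(a[:2],b[:2]))
c=np.hstack([cv2.resize(s[215:290,290:390],(500,375),interpolation=2),cv2.resize(t[160:235,330:380],(250,375),interpolation=2)])
cv2.imwrite("pics/c6.png",c)
```

```text
(np.float64(356.70454545454544), np.float64(236.1931818181818), np.int64(88)) (np.float64(354.5686274509804), np.float64(183.7843137254902), np.int64(51)) (array([ 0.6421, -0.0617,  0.0481]), np.float64(0.008141441975879477))
```

View pics/c6.png

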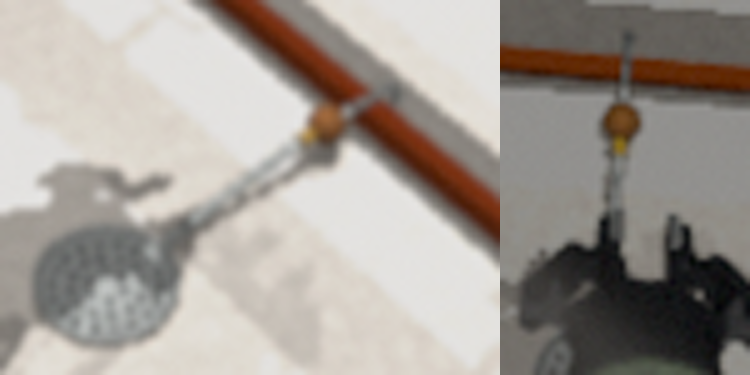

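Run:
```python
from h import *
b,e=tri((355.4,239.2),(354.2,184.4));print("ball",b,e)
# dish centre, hook end
d=plane("side",(311.4,272),.01);print("dish",d,"yaw",np.arctan2(*(b-d)[1::-1]),"len",np.linalg.norm(b-d))
print("hook end",tri((290+392/5,215+92/5),(330+128/5,160+37/5)))
# bar near edge / far edge in side view close to handle, at z 0 and .03
print("proj ball",proj("top",b))
for z in(0,.03): print(z,"bar top-view edges",plane("top",(354,160+84/5),z),plane("top",(354,160+58/5),z), "side mid", plane("side",(290+362/5,215+110/5),z))
ballgo((b-RM)@AX,(b-RM)@AY,b[2],.6)
```

```text
ball [ 0.6414 -0.0602  0.0335] 0.004641608267500864
dish [ 0.4554 -0.0484  0.01  ] yaw -0.06319599891730278 len 0.18788827984287865
hook end (array([ 0.7047, -0.0656,  0.021 ]), np.float64(0.001263482209639284))
proj ball [354.6159 183.8912]
0 bar top-view edges [ 0.6742 -0.0604  0.    ] [ 0.6935 -0.0606  0.    ] side mid [ 0.6938 -0.0509  0.    ]
0.03 bar top-view edges [ 0.6678 -0.0585  0.03  ] [ 0.6867 -0.0587  0.03  ] side mid [ 0.6707 -0.0685  0.03  ]
shift [0.0949 0.0014 0.2928] turn [-0.0013  0.0129 -0.0016] deg 4.703518462127703
at [ 0.5424 -0.0522  0.3043] [-3.1407  0.6811  3.0512] q [-0.4387 -0.0234  0.351   2.294   0.551   0.2287  0.8976] t 8.5
```

The skimmer lies with its hook end over the stand's low bar: ball at side (355,239) and top (354,184), about (0.641, -0.060, 0.034), handle square to the rail, dish towards the robot. I'll re-grasp with the hand leaned 0.4 rad so it passes in front of the shelf.

Run:
```python
from h import *
b=np.array([.641,-.060,.035])
ballgo((b-RM)@AX-.03,(b-RM)@AY,.13,.4)
```

```text
shift [0.0618 0.0011 0.198 ] turn [-0.0012  0.0447 -0.0017] deg 16.12064112847439
at [ 0.5424 -0.0522  0.3043] [-3.1407  0.6811  3.0512] q [-0.4387 -0.0234  0.351   2.294   0.551   0.2287  0.8976] t 8.5
```

Call:
{"op": "move_arm", "data": {"moves": [[[0.7,0.012,0,0.04,0,0.009,0],[0.7,0.024,0,0.08,0,0.018,0],[0.7,0.036,0.001,0.12,-0.001,0.027,-0.001],[0.7,0.05,0.001,0.16,-0.001,0.036,-0.001],[0.7,0.062,0.001,0.198,-0.001,0.045,-0.002]]]}}

```text
clock: 9.0
position: [0.6193, -0.0588, 0.1093]
tool_rot: [-3.141, 0.396, 3.064]
force: [0.4, -0.7, 2.3]
grip_width: 0.0596
finger_force: 0.0
```

Run:
```python
from h import *
b=np.array([.641,-.060,.034])
t=bot.grab_frame("top");s=bot.grab_frame("side");print(wood(s,355,240,7),wood(t,354,185,7))
ballgo((b-RM)@AX,(b-RM)@AY,.034,.4)
```

```text
(np.float64(355.8333333333333), np.float64(237.56666666666666), np.int64(60)) (np.float64(353.75), np.float64(183.32142857142858), np.int64(28))
shift [0.0048 0.0007 0.0936] turn [-0.0003 -0.002   0.0002] deg 0.7234332849284701
at [ 0.6179 -0.0587  0.104 ] [-3.1393  0.3876  3.0649] q [-0.0389  0.5044  0.02    2.066   0.1631  0.1882  1.316 ] t 9.1
```

Call:
{"op": "move_arm", "data": {"moves": [[[0.7,0.001,0,0.025,0,0,0],[0.7,0.002,0,0.05,0,0,0],[0.7,0.004,0.001,0.075,0,0,0],[0.7,0.005,0.001,0.094,0,0,0],[0.7,0.005,0.001,0.095,0,0,0]]]}}

```text
clock: 9.6
position: [0.6487, -0.0611, 0.0291]
tool_rot: [-3.135, 0.399, 3.067]
force: [-0.5, -0.8, 0.4]
grip_width: 0.0596
finger_force: 0.0
```

Call:
{"op": "move_arm", "data": {"moves": [[[0.4,0,0,0,0,0,0],[0.4,0,0,0,0,0,0],[0.3,0,0,0,0,0,0],[0.3,0,0,0,0,0,0]]]}}

```text
clock: 10.0
position: [0.6483, -0.0611, 0.0294]
tool_rot: [-3.135, 0.397, 3.066]
force: [-0.2, 0.5, 0.7]
grip_width: 0.0256
finger_force: 0.0
```

Call:
{"op": "move_arm", "data": {"moves": [[[0.7,0,0,-0.02,0,0,0],[0.7,0,0,-0.03,0,0,0],[0.7,0,0,-0.03,0,0,0]]]}}

```text
clock: 10.3
position: [0.6369, -0.0603, 0.0577]
tool_rot: [-3.135, 0.398, 3.066]
force: [0.6, -0.3, 0.7]
grip_width: 0.0596
finger_force: 0.0
```

Run:
```python
from h import *
b=np.array([.641,-.060,.034])
ballgo((b-RM)@AX,(b-RM)@AY,.064,.25);ballgo((b-RM)@AX,(b-RM)@AY,.034,.25)
```

```text
shift [-0.0033  0.0007  0.0155] turn [-0.0009  0.0236  0.0003] deg 8.497627825321075
at [ 0.6369 -0.0603  0.0577] [-3.1354  0.3982  3.0659] q [ 0.1979  0.6197 -0.2938  2.0357  1.1171  0.2319  0.4206] t 10.3
shift [0.0083 0.0009 0.0432] turn [-0.0009  0.0236  0.0003] deg 8.497627825321075
at [ 0.6369 -0.0603  0.0577] [-3.1354  0.3982  3.0659] q [ 0.1979  0.6197 -0.2938  2.0357  1.1171  0.2319  0.4206] t 10.3
```

Call:
{"op": "move_arm", "data": {"moves": [[[0.7,-0.003,0.001,0.015,-0.001,0.012,0],[0.7,-0.003,0.001,0.016,-0.001,0.024,0],[0.7,0.001,0.001,0.025,-0.001,0.024,0],[0.7,0.005,0.001,0.035,-0.001,0.024,0],[0.7,0.0085,0.001,0.044,-0.001,0.024,0]]]}}

```text
clock: 10.8
position: [0.6448, -0.0601, 0.0104]
tool_rot: [-3.141, 0.246, 3.066]
force: [-0.8, 0.1, -0.3]
grip_width: 0.0597
finger_force: 0.0
```

Call:
{"op": "move_arm", "data": {"moves": [[[0.7,0,0,0,0,0,0],[0.7,0,0,0,0,0,0]]]}}

```text
clock: 11.0
position: [0.6453, -0.0595, 0.0117]
tool_rot: [-3.141, 0.245, 3.067]
force: [0.1, 0.4, -0.6]
grip_width: 0.0596
finger_force: 0.0
```

Run:
```python
from h import *
b=np.array([.641,-.060,.034])
ballgo((b-RM)@AX,(b-RM)@AY,.034,.25)
```

```text
shift [-0.0013 -0.0009 -0.0027] turn [ 0.0001 -0.0007  0.0006] deg 0.3426404134658265
at [ 0.6453 -0.0595  0.0117] [-3.1411  0.2453  3.0674] q [ 0.3366  0.764  -0.4924  1.88    0.8884  0.4568  0.716 ] t 11.0
```

Pose reached. Close softly first to find the contact width.

Call:
{"op": "move_arm", "data": {"moves": [[[0.45,0,0,0,0,0,0],[0.4,0,0,0,0,0,0],[0.35,0,0,0,0,0,0],[0.32,0,0,0,0,0,0],[0.32,0,0,0,0,0,0]]]}}

```text
clock: 11.5
position: [0.6458, -0.0601, 0.0121]
tool_rot: [3.141, 0.246, 3.066]
force: [-0.2, -0.3, -0.2]
grip_width: 0.0271
finger_force: 0.1
```

Call:
{"op": "move_arm", "data": {"moves": [[[0.3,0,0,0,0,0,0],[0.3,0,0,0,0,0,0],[0.3,0,0,0,0,0,0]]]}}

```text
clock: 11.8
position: [0.6457, -0.0601, 0.0119]
tool_rot: [3.141, 0.245, 3.066]
force: [0.6, 0.0, 0.0]
grip_width: 0.0254
finger_force: 0.0
```

Call:
{"op": "move_arm", "data": {"moves": [[[0.28,0,0,0,0,0,0],[0.28,0,0,0,0,0,0],[0.28,0,0,0,0,0,0]]]}}

```text
clock: 12.1
position: [0.6457, -0.0601, 0.0119]
tool_rot: [3.141, 0.245, 3.066]
force: [0.2, -0.1, -0.9]
grip_width: 0.0241
finger_force: 1.0
```

Call:
{"op": "move_arm", "data": {"moves": [[[0.26,0,0,0,0,0,0],[0.26,0,0,0,0,0,0]]]}}

```text
clock: 12.3
position: [0.6457, -0.0601, 0.012]
tool_rot: [3.141, 0.245, 3.066]
force: [-0.7, -0.5, -0.2]
grip_width: 0.0222
finger_force: 8.0
```

Call:
{"op": "move_arm", "data": {"moves": [[[0.05,0,0,0,0,0,0],[0.05,0,0,0,0,0,0],[0.05,0,0,0,0,0,0],[0.05,0,0,0,0,0,0]]], "force": 100}}

```text
clock: 12.7
position: [0.6457, -0.06, 0.012]
tool_rot: [3.141, 0.245, 3.066]
force: [-0.9, -0.0, 2.1]
grip_width: 0.0151
finger_force: 82.6
```

Call:
{"op": "move_arm", "data": {"moves": [[[0.05,-0.001,0,-0.004,0,0,0],[0.05,-0.0025,0,-0.01,0,0,0],[0.05,-0.0025,0,-0.01,0,0,0]]]}}

```text
clock: 13.0
position: [0.6461, -0.0602, 0.0232]
tool_rot: [3.141, 0.246, 3.066]
force: [0.5, -0.4, -0.9]
grip_width: 0.0149
finger_force: 81.4
```

Call:
{"op": "move_arm", "data": {"moves": [[[0.05,-0.004,0,-0.014,0,0,0],[0.05,-0.008,0,-0.029,0,0,0],[0.05,-0.012,0,-0.044,0,0,0],[0.05,0.005,0,-0.063,0,0,0],[0.05,0.03,0,-0.085,0,0,0]]]}}

```text
clock: 13.5
position: [0.5964, -0.0562, 0.0991]
tool_rot: [3.141, 0.247, 3.065]
force: [-0.3, 0.5, 0.9]
grip_width: 0.0042
finger_force: 0.0
```

Call:
{"op": "move_arm", "data": {"moves": [[[0.05,0.03,0,-0.02,0,0,0],[0.05,0.05,0,-0.045,0,0,0],[0.05,0.06,0,-0.07,0,0,0],[0.05,0.06,0,-0.07,0,0,0]]]}}

```text
clock: 13.9
position: [0.5208, -0.0509, 0.1542]
tool_rot: [-3.14, 0.249, 3.067]
force: [0.3, -1.2, -0.3]
grip_width: 0.0041
finger_force: 0.0
```

Run:
```python
from h import *
t=bot.grab_frame("top");s=bot.grab_frame("side")
p,r,S=pose();print(p,S["force"],S["grip_width"],S["finger_force"]);g=p-.019*r.apply([0,0,1]);u=proj("side",g).astype(int);v=proj("top",g).astype(int);print(u,v)
c=np.hstack([cv2.resize(i[y-50:y+50,x-50:x+50],(400,400),interpolation=2) for i,(x,y) in ((s,u),(t,v))])
cv2.imwrite("pics/c7.png",c[:,:,::-1])
```

```text
[ 0.5217 -0.0512  0.1521] [-0.4243  0.2753 -0.8936] 0.0045929884567809465 0.0
[327 226] [354 214]
```

View pics/c7.png

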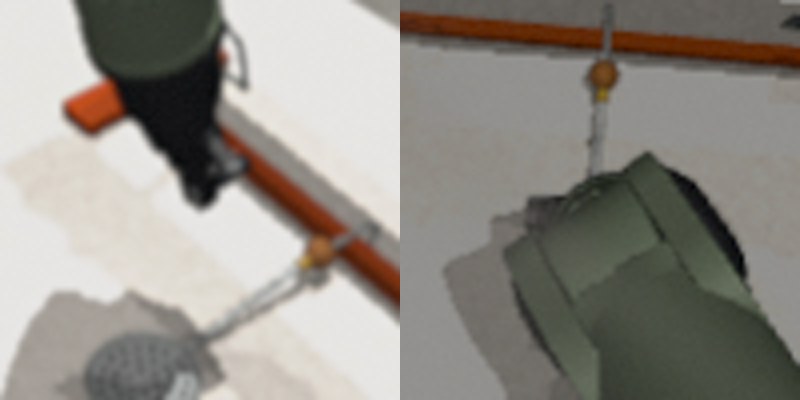

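The ball slipped out during the lift: it is free again at side ≈(356,238) and top ≈(354,182), hook end still over the bar. I'll measure its centre more carefully with a hue mask and clean component.

Run:
```python
from h import *
S={"s5":cv2.imread("pics/s5.png")[...,::-1],"t5":cv2.imread("pics/t5.png")[...,::-1],"s":bot.grab_frame("side"),"t":bot.grab_frame("top")}
cv2.imwrite("pics/s8.png",S["s"][...,::-1]);cv2.imwrite("pics/t8.png",S["t"][...,::-1])
for n,(u,v) in dict(s5=(355,239),t5=(354,184),s=(356,238),t=(354,182)).items():
    h=cv2.cvtColor(np.ascontiguousarray(S[n]),cv2.COLOR_RGB2HSV)[v-7:v+8,u-8:u+9]
    print(n,"origin",u-8,v-7);
    for r in range(15): print(v-7+r," ".join(f"{a:3d}/{b:3d}" for a,b in zip(h[r,:,0],h[r,:,1])))
```

```text
s5 origin 347 232
232  17/  9  20/  9  15/ 14  12/ 21   9/ 42   8/ 81   7/138   9/191   9/214  10/228  10/223   9/229   9/220   9/215   8/184   7/139   8/ 87
233  20/  7  15/  8  19/ 11  15/ 14  14/ 23  12/ 43   8/ 74   8/129   7/181   9/216  10/216   9/220  10/231   8/215   7/185   7/149   7/ 96
234  20/  3  30/  3  18/  6  15/  9  15/ 14  15/ 20  12/ 42  10/ 81   8/138   9/189   9/219   9/209   8/193   7/164   7/119   6/ 82   8/ 60
235  20/  3  15/  4  23/  5  18/  6  24/  7  15/ 20  13/ 45  13/ 82  11/123  10/157  10/181   7/122   7/ 88   5/ 80   7/ 57   9/ 38   8/ 42
236  15/  4  15/  4  30/  2  18/  6  17/  9  15/ 27  12/ 70  12/116  13/135  12/153  11/144   9/ 71  11/ 29  10/ 27   6/ 37   8/ 48   6/ 92
237  20/  3  20/  3  15/  2  20/  3  15/ 15  11/ 45  12/105  13/147  13/155  13/159  12/133  11/ 66  13/ 22  12/ 22   8/ 54   7/114   7/165
238  15/  4  20/  3  15/  2  13/  8  11/ 23  11/ 76  12/139  13/156  13/158  14/159  13/139  13/ 87  11/ 46  11/ 50   7/115   8/187   9/213
239  20/  3  15/  2  30/  1  15/ 12  13/ 36  13/105  13/156  13/160  13/159  13/156  13/155  12/123  1
[... 6669 characters left out ...]

185  20/  5  23/  7  15/  7  18/  9  19/ 18  16/ 30  14/ 84  15/170  17/186  17/193  13/137  13/ 47  11/ 15  20/  5  20/  5  30/  5  30/  5
186  15/  7  23/  7  30/  7  15/  7  20/ 12  17/ 22  13/ 38  20/151  22/190  20/174  18/ 59  18/ 26  21/ 12  15/  7  15/  7  20/  5  23/  7
187  24/  9  15/  7  30/  5  23/  7  21/ 12  21/ 20  19/ 47  20/155  23/187  22/143  21/ 38  18/ 17  17/ 12  20/  5  20/  5  23/  7  20/  5
188  20/  5  30/  5  23/  7  30/  5  25/ 11  17/ 14  18/ 50  21/146  22/181  20/121  21/ 33  23/ 14  24/  9  15/  7  24/  9  30/  5  18/  9
189  15/  7  30/  5  20/  5  30/  7  20/  5  18/ 10  18/ 33  23/ 50  21/ 58  19/ 53  19/ 21  24/  9  15/  7  20/  5  20/  5  20/  5  20/  5
```

Run:
```python
from h import *
for a,b in(((355.8,239.1),(354,184.4)),((357.5,238.1),(354.4,182.5))):
    print(tri(a,b),[ (plane("top",b,z)-plane("side",a,z)) for z in(.02,.03,.04,.05)],plane("top",b,.03),plane("side",a,.03))
# original skimmer check at z .03 with same method: bias
print("orig",plane("top",(379.93,239.11),.03)-plane("side",(332.18,288.24),.03))
# joint trial: check TCP geometry: project the fingertips
p,r,S=pose();print(proj("side",p),proj("top",p),p)
```

```text
(array([ 0.6422, -0.0601,  0.0331]), np.float64(0.006454185527943091)) [array([-0.0127, -0.0049,  0.    ]), array([-0.0072,  0.0017,  0.    ]), array([-0.0016,  0.0083,  0.    ]), array([0.0039, 0.0149, 0.    ])] [ 0.6403 -0.0582  0.03  ] [ 0.6474 -0.0599  0.03  ]
(array([ 0.6488, -0.0615,  0.0342]), np.float64(0.006510604085319558)) [array([-0.0134, -0.0056,  0.    ]), array([-0.0078,  0.001 ,  0.    ]), array([-0.0023,  0.0076,  0.    ]), array([0.0033, 0.0142, 0.    ])] [ 0.6471 -0.0597  0.03  ] [ 0.655  -0.0607  0.03  ]
orig [-0.0005  0.0012  0.    ]
[328.0251 230.6705] [354.3848 213.5675] [ 0.5215 -0.0508  0.1508]
```

Run:
```python
from h import *
a=cv2.imread("pics/side0.png").astype(int);b=cv2.imread("pics/s8.png").astype(int);c=cv2.imread("pics/s5.png").astype(int)
for q in (b,c):
    d=np.abs(q-a).max(2)[215:252,346:384]
    print("cols 346-383")
    for r in range(37): print(215+r,"".join(" .:-=+*#%@"[min(9,v//12)] for v in d[r]))
```

```text
cols 346-383
215 :..:.:::::::::::::::::::::::::::::::::
216 .:...:::::::::::::::::::::::::::::::::
217 .:.:...:::::::::::::::::::::::::::::::
218 ...:...:::::::::::::::::::::::::::::::
219 ........::::::::::::::::::::::::::::::
220 ......::...:::::::::::::::::::::::::::
221 ...........:::-:::::::::::::::::::::::
222 .........:..::::::-:::::::::::::::::::
223 ..............::::::::::::::::::::::::
224 ..........:.:..:::::::::::::::::::::::
225 ..............:..:::::::::::::::::::::
226 ..........:.......::::::::::::::::::::
227 ...................:::-:::::::::::::::
228 ...................:::::::::::::::::::
229 .....................:::-::-::::::::::
230 :.......................::::::::::::::
231 ::....................   .::::::::::::
232 -::..................   . .:::::::::::
233 ::::.................   . .:::::::::::
234 :::-::....::..::===:.   . .:::::::::::
235 :::::::..-==-:=+**+:..    ..::::::::::
236 :::::-:..-+*+=*##+=...   ....:::::::::
237 ::::::.:===++=+*+-:.... ..::...:::::::
238 :::::: +%*-===-:. .......:..::.::::::-
239 :::::.:%@@*+=::...................::::
240 ::::..+@
[... 1407 characters left out ...]
....::::::::
236 :::::. ::---=%#**=:..   .......:::::::
237 ::::: -*+=--=##+-:..............::::::
238 ::::.:#@%*=--=-:  ................::::
239 ::::.=@@@@*+-... ..................:::
240 :::: +@@@@@@*: . .  .................:
241 ::. =#@@@@@@#-   .  .................:
242 :. -*@@@@@@@#-.   ... ................
243 .  -*%@@@@@#=: ......  ...............
244  ..-*##%@@@*: .:.....  . .............
245 :::-+##%%%%+..::::.... . .............
246 ...-+##%%%#= ::::::.... .  ...........
247   .-***#**+:.:::::::..... ............
248   :++==---: :::::::::...... . ........
249 .-==-..   ..::::::::::..... ..........
250 -=-. .....:::::::::::::...... ........
251 -:...:::::::::::::::::::..... .   ....
```

The side-view difference shows the hook end going down just beyond the bar, so the hook faces down as wanted. The last pinch was about 8–10 mm too near the dish; the ball now sits near x = 0.650. Re-grasp there.

Run:
```python
from h import *
b=np.array([.651,-.0605,.033])
dx,dy=(b-RM)@AX,(b-RM)@AY
ballgo(dx-.02,dy,.11,.25); ballgo(dx,dy,.031,.25)
```

```text
shift [-0.0967  0.0002  0.0863] turn [ 0.0001 -0.0007  0.0003] deg 0.2806065641299674
at [ 0.5215 -0.0508  0.1508] [3.1414 0.2456 3.0656] q [ 0.5613  0.4075 -0.7405  2.1094  0.6207  0.5596  0.8863] t 14.1
shift [-0.0969  0.0001  0.1678] turn [ 0.0001 -0.0007  0.0003] deg 0.2806065641299674
at [ 0.5215 -0.0508  0.1508] [3.1414 0.2456 3.0656] q [ 0.5613  0.4075 -0.7405  2.1094  0.6207  0.5596  0.8863] t 14.1
```

Call:
{"op": "move_arm", "data": {"moves": [[[0.7,-0.03,0,0.02,0,0,0],[0.7,-0.06,0,0.04,0,0,0],[0.7,-0.09,0,0.065,0,0,0],[0.7,-0.097,0,0.09,0,0,0],[0.7,-0.097,0,0.1,0,0,0]]]}}

```text
clock: 14.6
position: [0.6393, -0.0591, 0.0742]
tool_rot: [3.141, 0.242, 3.066]
force: [-0.6, -0.2, -0.5]
grip_width: 0.0596
finger_force: 0.0
```

Call:
{"op": "move_arm", "data": {"moves": [[[0.7,0,0,0.02,0,0,0],[0.7,0,0,0.04,0,0,0],[0.7,0,0,0.058,0,0,0],[0.7,0,0,0.067,0,0,0],[0.7,0,0,0.067,0,0,0]]]}}

```text
clock: 15.1
position: [0.6548, -0.0605, 0.0112]
tool_rot: [3.141, 0.244, 3.066]
force: [-0.4, 0.1, 1.0]
grip_width: 0.0596
finger_force: 0.0
```

Call:
{"op": "move_arm", "data": {"moves": [[[0.45,0,0,0,0,0,0],[0.4,0,0,0,0,0,0],[0.34,0,0,0,0,0,0],[0.3,0,0,0,0,0,0],[0.3,0,0,0,0,0,0]]]}}

```text
clock: 15.6
position: [0.6555, -0.0609, 0.0126]
tool_rot: [3.142, 0.246, 3.066]
force: [0.3, -0.4, 0.1]
grip_width: 0.0255
finger_force: 0.0
```

Call:
{"op": "move_arm", "data": {"moves": [[[0.27,0,0,0,0,0,0],[0.27,0,0,0,0,0,0],[0.27,0,0,0,0,0,0]]]}}

```text
clock: 15.9
position: [0.6555, -0.0608, 0.0124]
tool_rot: [3.141, 0.246, 3.066]
force: [1.5, -0.1, 1.4]
grip_width: 0.0229
finger_force: 5.7
```

Call:
{"op": "move_arm", "data": {"moves": [[[0.4,0,0,0,0,0,0],[0.4,0,0,0.003,0,0,0],[0.4,0,0,0.005,0,0,0],[0.3,0,0,0.005,0,0,0],[0.3,0,0,0.005,0,0,0]]]}}

```text
clock: 16.4
position: [0.6564, -0.0608, 0.0072]
tool_rot: [3.141, 0.245, 3.066]
force: [-0.4, -1.1, 0.1]
grip_width: 0.0255
finger_force: 15.1
```

Call:
{"op": "move_arm", "data": {"moves": [[[0.27,0,0,0,0,0,0],[0.27,0,0,0,0,0,0],[0.27,0,0,0,0,0,0]]]}}

```text
clock: 16.7
position: [0.6566, -0.0609, 0.0075]
tool_rot: [3.141, 0.245, 3.066]
force: [-0.8, 0.3, 0.1]
grip_width: 0.0239
finger_force: 44.0
```

Run:
```python
from h import *
t=bot.grab_frame("top");s=bot.grab_frame("side");cv2.imwrite("pics/s9.png",s[:,:,::-1]);cv2.imwrite("pics/t9.png",t[:,:,::-1])
p,r,S=pose();print(p,S["force"],S["grip_width"],S["finger_force"])
z=r.apply([0,0,1]);print("tip,grasp",proj("side",p),proj("side",p-.019*z))
h=cv2.cvtColor(s,cv2.COLOR_RGB2HSV)
for v in range(222,256): print(v,"".join("o" if (a<11 and b>150) else "b" if (b>90 and a<17) else "y" if b>90 else "#" if c<60 else "." for a,b,c in h[v,335:380]))
```

```text
[ 0.6566 -0.0609  0.0075] [-0.6678 -0.1219 -0.8372] 0.02442323930487595 43.97223651409149
tip,grasp [357.3999 242.5013] [356.7785 239.3623]
222 ......bob##################..................
223 .......bb##################..................
224 .........###################.................
225 ..........##################.................
226 ...........################..................
227 ............##############...................
228 .............##############..................
229 ..............#####y#######..................
230 ..............##############.................
231 ...............##############................
232 ................##############....#..........
233 .................##############...#..........
234 .................################............
235 .................#bbbb##########.............
236 .................#bbbb#######boobb...........
237 ...................bbb#######ooooob..........
238 ...................bbb######boooooob.........
239 ..................bbbb.#####oooooooob........
240 ..................yybb.#####boooooooob.......
241 .................yyybb..###..boooooooob......
242 .................yyyb.........boooooooobb....
243 ...............................booooooooob...
244 ................................booooooooob..
245 .................................booooooooob.
246 ..................................booooooooob
247 ...................................booooooooo
248 ....................................bbooooooo
249 ......................................boooooo
250 .......................................booooo
251 ........................................boooo
252 .........................................bboo
253 ...........................................bo
254 ............................................b
255 .............................................
```

Going 5 mm deeper makes the pinch solid: 44 N at 24 mm, where the shallow pinch gave 6 N. Grip firmly and lift.

Call:
{"op": "move_arm", "data": {"moves": [[[0.1,0,0,0,0,0,0],[0.1,0,0,0,0,0,0],[0.1,0,0,0,0,0,0],[0.1,0,0,0,0,0,0]]], "force": 100}}

```text
clock: 17.2
position: [0.6566, -0.0609, 0.0075]
tool_rot: [3.141, 0.245, 3.066]
force: [-1.2, 0.8, 2.4]
grip_width: 0.021
finger_force: 98.1
```

Call:
{"op": "move_arm", "data": {"moves": [[[0.1,-0.001,0,-0.004,0,0,0],[0.1,-0.0025,0,-0.01,0,0,0],[0.1,-0.005,0,-0.02,0,0,0],[0.1,-0.005,0,-0.02,0,0,0]]]}}

```text
clock: 17.6
position: [0.6575, -0.0609, 0.0299]
tool_rot: [3.141, 0.248, 3.066]
force: [0.1, 0.1, -0.9]
grip_width: 0.0211
finger_force: 98.1
```

Call:
{"op": "move_arm", "data": {"moves": [[[0.1,-0.004,0,-0.016,0,0,0],[0.1,-0.009,0,-0.034,0,0,0],[0.1,-0.009,0,-0.054,0,0,0],[0.1,0.01,0,-0.08,0,0,0],[0.1,0.035,0,-0.105,0,0,0]]]}}

```text
clock: 18.1
position: [0.5971, -0.0561, 0.1231]
tool_rot: [3.141, 0.246, 3.066]
force: [0.2, -0.1, -0.8]
grip_width: 0.0211
finger_force: 98.2
```

Run:
```python
from h import *
ballgo(-.15,0,.29,.68)
p,r,S=pose();print(S["force"],S["grip_width"],S["finger_force"])
```

```text
shift [ 0.0151  0.0049 -0.1599] turn [ 0.0002 -0.069   0.0003] deg 24.85144511072376
at [ 0.5971 -0.0561  0.1231] [3.1412 0.2463 3.066 ] q [ 0.4841  0.5545 -0.6768  1.9516  0.7006  0.5983  0.862 ] t 18.1
[ 0.1778 -0.0989 -0.7902] 0.02107598857358311 98.16408634185791
```

Call:
{"op": "move_arm", "data": {"moves": [[[0.1,0.004,0.001,-0.032,0,-0.008,0],[0.1,0.008,0.002,-0.064,0,-0.022,0],[0.1,0.011,0.003,-0.096,0,-0.038,0],[0.1,0.015,0.004,-0.128,0,-0.054,0],[0.1,0.015,0.005,-0.16,0,-0.069,0]]]}}

```text
clock: 18.6
position: [0.5431, -0.0474, 0.2749]
tool_rot: [-3.141, 0.683, 3.066]
force: [1.6, -0.5, -1.0]
grip_width: 0.0212
finger_force: 98.3
```

Call:
{"op": "move_arm", "data": {"moves": [[[0.2,0,0,0,0,0,0],[0.24,0,0,0,0,0,0],[0.26,0,0,0,0,0,0],[0.26,0,0,0,0,0,0],[0.26,0,0,0,0,0,0]]]}}

```text
clock: 19.1
position: [0.5446, -0.0474, 0.2722]
tool_rot: [3.141, 0.677, 3.065]
force: [1.2, -0.1, -2.0]
grip_width: 0.0225
finger_force: 70.5
```

```bash
cat >> h.py <<'E'
def look(tag):
    "ASCII of the area below the hand in the side view; skimmer seen as change against the first picture"
    t=bot.grab_frame("top");s=bot.grab_frame("side");cv2.imwrite(f"pics/s{tag}.png",s[:,:,::-1]);cv2.imwrite(f"pics/t{tag}.png",t[:,:,::-1])
    p,r,S=pose();print(p,r.as_euler("xyz"),S["force"],S["grip_width"],S["finger_force"],S["clock"])
    return s,t,p-.019*r.apply([0,0,1])
E
python3 - <<'E'
from h import *
s,t,g=look(10);u=proj("side",g).astype(int);print(u)
a=cv2.imread("pics/side0.png").astype(int)[:,:,::-1];d=np.abs(s.astype(int)-a).max(2)
for v in range(u[1]-35,u[1]+95,2): print(v,"".join(" .:-=+*#%@"[min(9,x//14)] for x in d[v,u[0]-70:u[0]+40]))
E
```

```text
[ 0.5445 -0.0474  0.2724] [3.1408 0.6777 3.0654] [-0.3629 -0.1556 -1.3587] 0.02219927784041311 70.48503756523132 19.2
[331 194]
159 @@@@@@@@@@@@@@@@@@@@@@@@@@@@@@@@@@@@@@@@%%%%%%#+:.:. .....:::::::::.. .:::::::................................
161 @@@@@@@@@@@@@@@@@@@@@@@@@@@@@@@@@@@@@@@@%%%%%%#+:.::  . ..::::::::::. .::::::::::.............................
163 @@@@@@@@@@@@@@@@@@@@@@@@@@@@@@@@@@@@@@@@@@%%%%#+-.::.   ..:::::::::.. .:::::::::::::..........................
165 @@@@@@@@@@@@@@@@@@@@@@@@@@@@@@@@@@@@@@@@@@@@@%#*-.::::....::::::::::. .:::::::::::::::::......................
167 @@@@@@@@@@@@@@@@@@@@@@@@@@@@@@@@@@@@@@@@@@@@@%##=::----:...::::::::.. ..::::::::::::::::::....................
169 @@@@@@@@@@@@@@@@@@@@@@@@@@@@@@@@@@@@@@@@@@@@%#%%*-::---:-=: ::::::::....::::::::::::::::::::::................
171 @@@@%#%@@@@@@@@@@@@@@@@@@@@@@@@@@@@@@@@@@@@%%%@@#=:---::=#+..::::::::..:::::::::::::::::::::::::::............
173 @#+. . .-=*#@@@@@@@@@@@@@@@@@@@@@@@@@@@@@@%%%@@@#=----::=%#- ::::::::..:::::::::::::::::::::::::::::..........
175 . .:::::::. .=#@@@@@@@@@@@@@@@@@@@@@@@@@@%%@@@@@
[... 5802 characters left out ...]
::::::::::
277 -------------------========+++******+++**+=:.    ...  .....................................:::::::::::::::::::
279 ----------------=++++++++++**************+: .         ..........:......:....:...............::::::::::::::::::
281 ---------------==++++++++=+==+=+*********=:  ....     ................:...................::::::::::::::::::::
283 ------------======+++++======++*********+- ......     .......:.......:--=--:....::::::::--=++=::::::::::::::::
285 --------==++++++++++++++++************+=: ....     ................:-*@@@@@*=---=====-::::=##=::::::::::::::::
287 ------==+++++++++++++++++***********+=: ...      ...:............:-=%@@@@@@@%+==--::::-==+#%*=::::::::::::::::
```

The skimmer is held: dish about 45° down, hook up towards the rail. Now ease the grip in small steps.

Call:
{"op": "move_arm", "data": {"moves": [[[0.27,0,0,0,0,0,0],[0.28,0,0,0,0,0,0],[0.28,0,0,0,0,0,0]]]}}

```text
clock: 19.5
position: [0.5444, -0.0474, 0.273]
tool_rot: [3.141, 0.679, 3.066]
force: [-0.4, 0.4, -1.3]
grip_width: 0.0238
finger_force: 28.7
```

Call:
{"op": "move_arm", "data": {"moves": [[[0.285,0,0,0,0,0,0],[0.29,0,0,0,0,0,0],[0.29,0,0,0,0,0,0]]]}}

```text
clock: 19.8
position: [0.5445, -0.0474, 0.2732]
tool_rot: [3.141, 0.679, 3.066]
force: [0.8, 0.4, -0.6]
grip_width: 0.0249
finger_force: 0.0
```

Run:
```python
from h import *
s,t,g=look(11);u=proj("side",g).astype(int);print(u)
a=cv2.imread("pics/side0.png").astype(int)[:,:,::-1];d=np.abs(s.astype(int)-a).max(2)
for v in range(u[1]-35,u[1]+105,3): print(v,"".join(" .:-=+*#%@"[min(9,x//14)] for x in d[v,u[0]-70:u[0]+50]))
```

```text
[ 0.5445 -0.0474  0.2731] [3.1415 0.6791 3.0659] [ 0.2725 -0.5062 -0.6713] 0.024808962770993707 0.0 19.9
[331 193]
158 @@@@@@@@@@@@@@@@@@@@@@@@@@@@@@@@@@@@@@%@%%%%%%#+-..   .  .:::::::::.  .:::::............................................
161 @@@@@@@@@@@@@@@@@@@@@@@@@@@@@@@@@@@@@@@@@%%%%%#+:.:.  ....:::::::::.. .:::::::::........................................
164 @@@@@@@@@@@@@@@@@@@@@@@@@@@@@@@@@@@@@@@@@@@@@%#*-.:::.. ..:::::::::.. ..::::::::::::::..................................
167 @@@@@@@@@@@@@@@@@@@@@@@@@@@@@@@@@@@@@@@@@@@@%%##+::----: ..::::::::.. ..::::::::::::::::::..............................
170 @@@@@@@@@@@@@@@@@@@@@@@@@@@@@@@@@@@@@@@@@@@@%%@@#-----::=*- ::::::::...::::::::::::::::::::::::.........................
173 @#=... .-=*#@@@@@@@@@@@@@@@@@@@@@@@@@@@@@@%%@@@@%=-----:=##- ::::::::..:::::::::::::::::::::::::::::....................
176 .:::::::::::. -+%@@@@@@@@@@@@@@@@@@@@@@@@@@@@@@@%=------=##- ::::::::..::::::::::::::::::::::::::::::::::...............
179 ::::::::::::::::. -#@@@@@@@@@@@@@@@@@@@@@@@@@@@@%=------+%@@@*: ........::::::::::.::::::.:::.::::::::::::
[... 4189 characters left out ...]
:::....  .............................  .....::::::::::::::::::::::::::::::
284 ------------------=+++=======+++++- ..::::......     .......:.......:-+###+-:..::---------=*#+-:::::::::::::::::::::::::
287 -----------------=++++++++++****+-. ........      ..:............::=#@@@@@@@%+==--::::--=+*#*-::::::::::::::::::::::::::
290 -------------===+++++++++++++=-..                .........::::--=#@@@@@@@@@@#=-=++******+=--::::::::::::::::::::::::::::
293 ---------==++++++++++++=-:.             ....      ..::--===++=---=+*%@@@@@@#+==----:::::::::::::::::::::::::::::::::::::
296 =====++++++=:::..:::.                  ....   .::-=========+++++******#%%#*=-:::::::::::::::::::::::::::::::::::::::::::
```

It slipped again at 0.29: the unloading window is too narrow for easing by opening. Step 1 is already met, so I can use hand rotation instead. If I grasp with the hand tilted the other way (lean -0.5) and then lean to +0.8, the firmly held handle turns to near plumb with almost no slip. First locate the skimmer, then test that the lean is reachable.

Run:
```python
from h import *
s,t=[np.ascontiguousarray(cv2.imread(f"pics/{k}11.png")[...,::-1]) for k in "st"]
def amap(im,u0,u1,v0,v1):
    h=cv2.cvtColor(im,cv2.COLOR_RGB2HSV)
    for v in range(v0,v1): print(v,"".join("o" if (a<12 and b>185) else "b" if (b>90 and a<17) else "y" if b>80 else "#" if c<60 else "+" if c<130 else "." for a,b,c in h[v,u0:u1]))
print("side from 340");amap(s,340,380,222,262)
print("top from 335");amap(t,335,375,160,225)
ballgo(-.09,0,.31,.8)
```

```text
side from 340
222 +bboooooobby............................
223 ++bbooooooobb...........................
224 .++bbooooooobb..........................
225 ..++ybooooooobb.........................
226 ...+++booooooobb........................
227 ....+++bboooooobby....++................
228 .....+++bbooooooobb+++yy+++.............
229 ......+++bbooooooobbbbbbb+++............
230 ........++ybooooooobbbbbbb++............
231 .........++yboooooobbbbbbb++..++........
232 ..........++ybooobbyybbbbb++++++........
233 ...........++ybbbbbyyybbbb++++++........
234 ............+++++..yybbbbb+++...........
235 ..............+....ybbooobb+............
236 ..................+bbooooobb............
237 .................++bboooooobbb..........
238 .................++yboooooooobb.........
239 .................++++bbooooooobb........
240 ...................+++bbooooooobb.......
241 ....................+++bbooooooobby.....
242 ......................++yboooooooobb....
243 .......................++yboooooooobb...
244 ........................+++boooooooobb..
245 .........................+++bbooooooobb.
246 ..
[... 3155 characters left out ...]
+
214 ++################++++++++###########y##
215 ++################++++++++##############
216 +++#################++++++##############
217 +++++####+++##############y#############
218 +##+++###+++###################++#######
219 +++++++++++####################++##y##y#
220 +++++++++#####################y#########
221 +++++++++###############################
222 +++++++++##########################y####
223 +++++++#++##############################
224 +++++++++###############################
shift [-0.0621 -0.0001  0.0206] turn [ 0.0003 -0.0192  0.0003] deg 6.930949110339334
at [ 0.5445 -0.0474  0.2731] [3.1415 0.6791 3.0659] q [ 0.4824  0.079  -0.5921  2.2979  0.9688  0.1816  0.4938] t 19.9
```

Call:
{"op": "move_arm", "data": {"moves": [[[0.7,-0.015,0,0.005,0,-0.005,0],[0.7,-0.03,0,0.01,0,-0.01,0],[0.7,-0.045,0,0.015,0,-0.015,0],[0.7,-0.062,0,0.02,0,-0.019,0],[0.7,-0.062,0,0.02,0,-0.019,0]]]}}

```text
clock: 20.4
position: [0.606, -0.0519, 0.2967]
tool_rot: [3.141, 0.799, 3.066]
force: [-0.2, -0.5, 0.6]
grip_width: 0.0593
finger_force: 0.0
```

Run:
```python
from h import *
ballgo(-.09,0,.31,.8)
b=tri((362.3,231),(353.5,172.5));print("ball",b)
d=plane("side",(331,264),.01);print("dish?",d)
b=b[0]; b=np.array([b[0],b[1],b[2]])
ballgo((b-RM)@AX,(b-RM)@AY,b[2],.25)
```

```text
shift [ 0.0007 -0.0003  0.0001] turn [ 0.0004 -0.0001  0.0002] deg 0.16748880074738107
at [ 0.606  -0.0519  0.2967] [3.1408 0.7991 3.0658] q [ 0.4498  0.1441 -0.5679  2.2437  1.691   0.19   -0.1992] t 20.4
ball (array([ 0.6812, -0.0565,  0.0423]), np.float64(0.0013365662079759895))
dish? [ 0.5234 -0.0677  0.01  ]
shift [0.1403 0.0008 0.2484] turn [0.0003 0.0874 0.0003] deg 31.464172467449867
at [ 0.606  -0.0519  0.2967] [3.1408 0.7991 3.0658] q [ 0.4498  0.1441 -0.5679  2.2437  1.691   0.19   -0.1992] t 20.4
```

Lean 0.8 is reachable. The ball now rests on the low bar at (0.681, -0.057, 0.042), rays agreeing to 1 mm, right under the shelf. I'll take the skimmer by its handle about 80 mm nearer, carry it back into the open, and then re-take the ball.

Run:
```python
from h import *
b=np.array([.681,-.0565,.042])
s,t,g=look(12)
a=cv2.imread("pics/top0.png").astype(int)[:,:,::-1]
d=np.abs(t.astype(int)-a).max(2)
for v in range(178,205,3): print(v,"".join(" .:-=+*#%@"[min(9,x//10)] for x in d[v,338:366]))
for uv,z in(((351.8,186),.033),((350.3,200),.028)): p=plane("top",uv,z);print(p,np.arctan2(*(b-p)[1::-1]))
p=b+.08*np.array([-1,.1,-.17]);print(p)
ballgo((p-RM)@AX,(p-RM)@AY,.1,.25)
```

```text
[ 0.6046 -0.052   0.296 ] [3.1411 0.7971 3.0656] [-0.5895 -0.0022 -0.777 ] 0.05980346098974604 0.0 20.5
178             :  .            
181        .-: .-..             
184     .*@#++..-..             
187     :@@*+= .-::             
190 @%#%@@@@@*..-:              
193 @@@@@@@@@@@@@*.             
196 @@%%@@@@@@@@@@@@@@*=-.-==--#
199 @=   .*@@@@@@@@@@@@@@@@@@@@@
202 @@#-.=@@@@@@@@@@@@@@@@@@@@@@
[ 0.6339 -0.0502  0.033 ] -0.13314986579961186
[ 0.5846 -0.0448  0.028 ] -0.12114983782115155
[ 0.601  -0.0485  0.0284]
shift [0.1533 0.0031 0.1513] turn [0.0002 0.0871 0.0003] deg 31.347621233422597
at [ 0.6046 -0.052   0.296 ] [3.1411 0.7971 3.0656] q [ 0.4498  0.1427 -0.5675  2.2458  1.6852  0.1894 -0.1942] t 20.5
```

Call:
{"op": "move_arm", "data": {"moves": [[[0.7,0.035,0.001,0.025,0,0.017,0],[0.7,0.07,0.002,0.05,0,0.035,0],[0.7,0.105,0.003,0.08,0,0.052,0],[0.7,0.135,0.003,0.115,0,0.07,0],[0.7,0.153,0.003,0.15,0,0.087,0]]]}}

```text
clock: 21.0
position: [0.6002, -0.0499, 0.13]
tool_rot: [-3.141, 0.313, 3.067]
force: [0.3, -1.4, 1.0]
grip_width: 0.0597
finger_force: 0.0
```

Run:
```python
from h import *
p=np.array([.602,-.047,.027])
ballgo((p-RM)@AX,(p-RM)@AY,.1,.25);ballgo((p-RM)@AX,(p-RM)@AY,.027,.25)
```

```text
shift [0.009 0.003 0.049] turn [-0.      0.01    0.0005] deg 3.602779949135118
at [ 0.6002 -0.0499  0.13  ] [-3.1407  0.3128  3.0668] q [ 0.4524  0.5173 -0.6434  2.0021  0.7679  0.514   0.7767] t 21.0
shift [0.0315 0.0031 0.1185] turn [-0.      0.01    0.0005] deg 3.602779949135118
at [ 0.6002 -0.0499  0.13  ] [-3.1407  0.3128  3.0668] q [ 0.4524  0.5173 -0.6434  2.0021  0.7679  0.514   0.7767] t 21.0
```

Call:
{"op": "move_arm", "data": {"moves": [[[0.7,0.009,0.003,0.03,0,0.005,0],[0.7,0.012,0.003,0.055,0,0.01,0],[0.7,0.02,0.003,0.08,0,0.01,0],[0.7,0.028,0.003,0.105,0,0.01,0],[0.7,0.0315,0.003,0.1185,0,0.01,0]]]}}

```text
clock: 21.5
position: [0.6073, -0.0487, 0.0058]
tool_rot: [-3.139, 0.252, 3.065]
force: [-0.5, 1.3, 0.6]
grip_width: 0.0599
finger_force: 0.0
```

Call:
{"op": "move_arm", "data": {"moves": [[[0.05,0,0,0,0,0,0],[0.05,0,0,0,0,0,0],[0.05,0,0,0,0,0,0],[0.05,0,0,0,0,0,0],[0.05,0,0,0,0,0,0]]]}}

```text
clock: 22.0
position: [0.6093, -0.0492, 0.0086]
tool_rot: [-3.139, 0.257, 3.064]
force: [-0.1, -0.1, 0.6]
grip_width: 0.0042
finger_force: 0.0
```

Call:
{"op": "move_arm", "data": {"moves": [[[0,0,0,0,0,0,0],[0,0,0,0,0,0,0]]]}}

```text
clock: 22.2
position: [0.6091, -0.0491, 0.0081]
tool_rot: [-3.139, 0.256, 3.065]
force: [-0.0, -0.5, 0.2]
grip_width: -0.0005
finger_force: 0.0
```

Run:
```python
from h import *
s,t,g=look(13);u=proj("side",g).astype(int);print(u,proj("side",g+.019*pose()[1].apply([0,0,1])))
a=cv2.imread("pics/side0.png").astype(int)[:,:,::-1];d=np.abs(s.astype(int)-a).max(2)
for v in range(u[1]-14,u[1]+34,1): print(v,"".join(" .:-=+*#%@"[min(9,x//14)] for x in d[v,u[0]-60:u[0]+40]))
```

```text
[ 0.609 -0.049  0.008] [-3.1388  0.2557  3.0649] [-0.3726  0.7469 -0.3674] 0.00011056714869681421 0.0 22.3
[344 244] [345.1635 247.6633]
230 ................................................=%@@@@@@@@@@@@#+=-.        .:-=++=:    :=: .........
231 ............................................... .+@@@@@@@@@@@@@*=-:        ...-=+=:   .--  .........
232 ................................................ -#@@@@@@@@@@@@%+=:      ......:==:    .  ..........
233 ..................................................=#@@@@@@@@@@@@%*-     :---:.::--.      ...........
234 ................................................. .-*@@@@@@@@@@@@%+:... =#*=:......     ............
235 ..................................................  :+@@@@@@@@@@@@#*=-- =#*-.          .  ..........
236 .................................................... -%@@@@@@@@@@@@%*+=.:==:         ..    .........
237 ......................................................=%@@@@@@@@@@@@#*+- ..            ...   .......
238 ............................................   ...... .+@@@@@@@@@@@@%#*-.                ..  .......
239 ..............
[... 3376 characters left out ...]
%%%%%%%%%%%%%@@@%*+=-.                              ..................
272 ++++***++++++++++++++******###%%%@%%%%%%@%%@@%#*=-:                               ..................
273 +++*+****++++++*++*+*********##%%%%%%%%%%%%%%#*+-.                               ...................
274 +*****+*++++++*++++*****++++**##%%%#%%%%%%%%#*+=:.                               ...................
275 +++*+*+***+++*+**++*****++++***########%%###*=-:.                                ...................
276 ++**+****+++++++*********+++********#######+-:..  ..                             ...................
277 +++++********++**+****++++++***************=:..   . ..                           ...................
```

The fingers shut without the rod, which lies lower there. Take it nearer the collar, where the handle is higher.

Call:
{"op": "move_arm", "data": {"moves": [[[0.3,-0.009,0,-0.034,0,0,0],[0.6,-0.03,0,-0.028,0,0,0],[0.6,-0.0525,0,-0.023,0,0,0],[0.6,-0.048,0,-0.005,0,0,0],[0.6,-0.043,0,0.013,0,0,0]]]}}

```text
clock: 22.8
position: [0.6545, -0.0528, 0.006]
tool_rot: [-3.139, 0.257, 3.064]
force: [0.2, -0.6, -0.2]
grip_width: 0.0514
finger_force: 0.0
```

Call:
{"op": "move_arm", "data": {"moves": [[[0.3,0,0,0,0,0,0],[0.05,0,0,0,0,0,0],[0,0,0,0,0,0,0],[0,0,0,0,0,0,0],[0,0,0,0,0,0,0]]]}}

```text
clock: 23.3
position: [0.6545, -0.0524, 0.0076]
tool_rot: [-3.139, 0.257, 3.065]
force: [-1.9, 0.7, 6.9]
grip_width: 0.0002
finger_force: 3.7
```

Run:
```python
from h import *
s,t,g=look(14)
q=[cv2.imread(f"pics/{n}.png")[a:a+75,b:b+100] for n,a,b in (("s12",205,300),("s14",205,300),("t14",150,300),("s10",165,280))]
q=[cv2.resize(i,(400,300),interpolation=cv2.INTER_CUBIC) for i in q]
cv2.imwrite("pics/c14.png",np.vstack([np.hstack(q[:2]),np.hstack(q[2:])]))
```

```text
[ 0.6545 -0.0524  0.0076] [-3.1389  0.2574  3.0647] [-1.7071 -0.182   6.7139] 5.283232715158746e-05 3.672616146504879 23.4
```

View pics/c14.png

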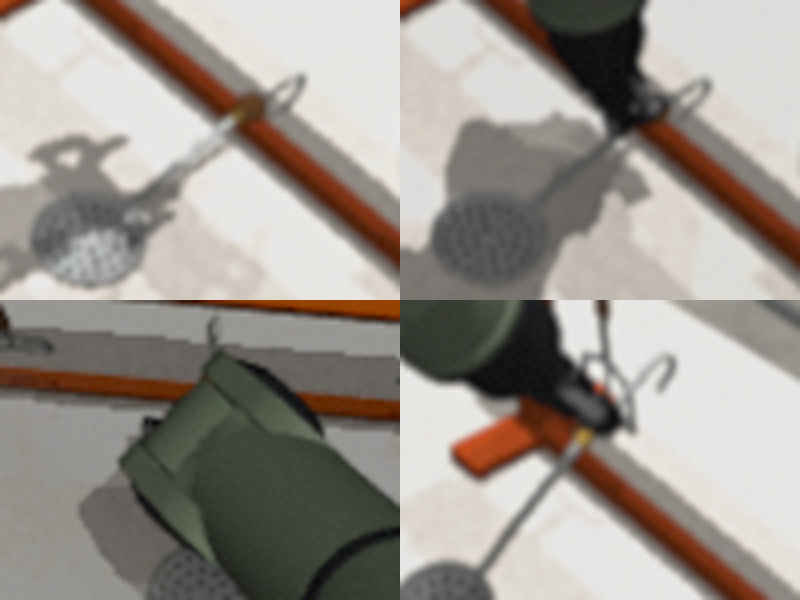

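The crops show the fingers sitting above the handle just behind the collar, with the hook loop beyond the bar. The tip appears about 8 mm higher in the picture than the reported TCP, which explains every shallow pinch. Go 8 mm deeper and close on the handle.

Call:
{"op": "move_arm", "data": {"moves": [[[0.4,0,0,-0.004,0,0,0],[0.5,0,0,-0.004,0,0,0],[0.5,0,0,0,0,0,0],[0.5,0.001,0,0.004,0,0,0],[0.5,0.001,0,0.007,0,0,0]]]}}

```text
clock: 23.9
position: [0.6543, -0.0526, -0.0015]
tool_rot: [-3.139, 0.255, 3.065]
force: [0.7, -0.1, 1.0]
grip_width: 0.0426
finger_force: 0.0
```

Call:
{"op": "move_arm", "data": {"moves": [[[0.3,0,0,0,0,0,0],[0.05,0,0,0,0,0,0],[0,0,0,0,0,0,0],[0,0,0,0,0,0,0],[0,0,0,0,0,0,0]]]}}

```text
clock: 24.4
position: [0.6546, -0.0527, -0.0007]
tool_rot: [-3.139, 0.256, 3.065]
force: [-1.1, -1.3, 1.7]
grip_width: 0.0032
finger_force: 98.2
```

Held by the handle: 98 N, no table contact. Carry it back into the open.

Call:
{"op": "move_arm", "data": {"moves": [[[0,-0.003,0,-0.012,0,0,0],[0,-0.009,0,-0.034,0,0,0],[0,-0.015,0,-0.058,0,0,0],[0,0.01,0,-0.068,0,0,0],[0,0.045,0,-0.077,0,0,0]]]}}

```text
clock: 24.9
position: [0.5924, -0.0474, 0.064]
tool_rot: [-3.14, 0.258, 3.064]
force: [0.1, 1.1, -2.8]
grip_width: 0.0034
finger_force: 98.1
```

Call:
{"op": "move_arm", "data": {"moves": [[[0,0.035,0,-0.009,0,0,0],[0,0.07,0,-0.015,0,0,0],[0,0.1,0,0,0,0,0],[0,0.113,0,0.02,0,0,0],[0,0.115,0,0.025,0,0,0]]]}}

```text
clock: 25.4
position: [0.4871, -0.0391, 0.0095]
tool_rot: [-3.138, 0.257, 3.066]
force: [0.7, -0.3, -1.5]
grip_width: 0.0029
finger_force: 98.2
```

Run:
```python
from h import *
s,t,g=look(15);u=proj("side",g).astype(int);print(u,proj("top",g))
h=cv2.cvtColor(s,cv2.COLOR_RGB2HSV)
for v in range(u[1]-25,u[1]+45): print(v,"".join("o" if (a<12 and b>185) else "b" if (b>90 and a<17) else "y" if b>80 else "#" if c<60 else "+" if c<130 else "-" if c<180 else "." for a,b,c in h[v,u[0]-60:u[0]+50]))
```

```text
[ 0.4867 -0.039   0.0086] [-3.1384  0.255   3.0665] [ 0.1427 -0.2737 -1.0024] 0.0034706268846147496 98.2290542498231 25.5
[315 262] [348.7423 229.0926]
237 bbbbb++-..........................-++#####++++++++#############+-..................................--++ybooooo
238 bbbb++-............................--+#########################+-...................................--+++boooo
239 bbby++-..............................-++#######################+-....................................--+++bboo
240 bby++-................................-+#######################+-......................................-+++bbo
241 b+++-..................................-+######################+........................................--++bb
242 +++--...................................+#####################+-.........................................--++y
243 ++--....................................-+####################+-..........................................--++
244 --.......................................+####################+-...........................................--+
245 ........................
[... 6401 characters left out ...]
..........
301 +++++++++++++++++++++++++++++++++-............................................................................
302 +++++++++++++++++++++++++++++++--.............................................................................
303 +++++++++++++++++++++++++------...............................................................................
304 +++++++++++++++++++++-----....................................................................................
305 +++++++++++++++++++--.........................................................................................
306 +++++++++++++++++---..........................................................................................
```

The skimmer is carried clear: ball at side (326,253), hook loop on its underside. Set it down and re-take the ball, deep this time.

Call:
{"op": "move_arm", "data": {"moves": [[[0,0,0,0.004,0,0,0],[0,0.002,0,0.009,0,0,0],[0,0.002,0,0.009,0,0,0],[0.3,0.002,0,0.009,0,0,0],[0.6,0.002,0,0.009,0,0,0]]]}}

```text
clock: 26.0
position: [0.4879, -0.0398, 0.0005]
tool_rot: [-3.139, 0.256, 3.064]
force: [-0.4, 0.6, 0.4]
grip_width: 0.0313
finger_force: 0.0
```

Call:
{"op": "move_arm", "data": {"moves": [[[0.7,0,0,-0.015,0,0,0],[0.7,0,0,-0.045,0,0,0],[0.7,0.03,0,-0.08,0,0,0],[0.7,0.03,0,-0.08,0,0,0]]]}}

```text
clock: 26.4
position: [0.4361, -0.0357, 0.0722]
tool_rot: [-3.138, 0.257, 3.065]
force: [0.0, -0.9, -0.6]
grip_width: 0.0597
finger_force: 0.0
```

Run:
```python
from h import *
s,t,g=look(16)
h=cv2.cvtColor(s,cv2.COLOR_RGB2HSV)[235:275,305:350];m=(h[...,1]>95)&(h[...,0]<17)&(h[...,2]>40)
n,l,st,c=cv2.connectedComponentsWithStats(m.astype(np.uint8));k=1+st[1:,4].argmax();S=c[k]+[305,235];print("side",S,st[k])
h=cv2.cvtColor(t,cv2.COLOR_RGB2HSV)[190:240,330:370];m=(h[...,1]>95)&(h[...,0]<17)&(h[...,2]>40)
n,l,st,c=cv2.connectedComponentsWithStats(m.astype(np.uint8))
if n>1:
    k=1+st[1:,4].argmax();T=c[k]+[330,190];print("top",T,st[k],tri(S,T))
for z in(.025,.03):print(plane("side",S,z))
```

```text
[ 0.4386 -0.0358  0.071 ] [-3.1385  0.258   3.0646] [ 0.5499 -0.2483  0.9811] 0.05998163240976452 0.0 26.5
side [325.9118 255.7941] [18 18  7  7 34]
top [349.8108 217.4054] [17 24  7  7 37] (array([ 0.5233, -0.0429,  0.0289]), np.float64(0.0013345762340192132))
[ 0.5263 -0.0409  0.025 ]
[ 0.5232 -0.044   0.03  ]
```

Ball at (0.523, -0.043, 0.029), rays agreeing to 1.3 mm and the height as specified.

```bash
sed -i 's/def ballgo(dx,dy,z,lean):/def ballgo(dx,dy,z,lean,o=.028):/; s/X+.020\*R/X+o*R/' h.py
python3 - <<'E'
from h import *
b=np.array([.523,-.043,.03]);dx,dy=(b-RM)@AX,(b-RM)@AY
ballgo(dx,dy,.10,0); ballgo(dx,dy,.03,0)
E
```

```text
shift [-0.0821 -0.0006  0.0206] turn [-0.0005  0.0411  0.0001] deg 14.785883630851039
at [ 0.4386 -0.0358  0.071 ] [-3.1385  0.258   3.0646] q [ 0.2413  0.4135 -0.4012  2.3893  1.0873  0.2352  0.3356] t 26.5
shift [-0.0643 -0.0004  0.0883] turn [-0.0005  0.0411  0.0001] deg 14.785883630851039
at [ 0.4386 -0.0358  0.071 ] [-3.1385  0.258   3.0646] q [ 0.2413  0.4135 -0.4012  2.3893  1.0873  0.2352  0.3356] t 26.5
```

Call:
{"op": "move_arm", "data": {"moves": [[[0.7,-0.03,0,0,0,0.014,0],[0.7,-0.06,0,0.005,0,0.028,0],[0.7,-0.082,-0.001,0.02,-0.0005,0.041,0],[0.7,-0.075,-0.001,0.045,-0.0005,0.041,0],[0.7,-0.07,-0.001,0.068,-0.0005,0.041,0]]]}}

```text
clock: 27.0
position: [0.5257, -0.0439, 0.0194]
tool_rot: [3.139, -0.002, 3.062]
force: [-0.6, 0.2, -0.9]
grip_width: 0.0596
finger_force: 0.0
```

Run:
```python
from h import *
b=np.array([.523,-.043,.03]);dx,dy=(b-RM)@AX,(b-RM)@AY
ballgo(dx,dy,.03,0)
```

```text
shift [0.0027 0.0006 0.0174] turn [ 0.0003 -0.0004 -0.0003] deg 0.21004372243104
at [ 0.5257 -0.0439  0.0194] [ 3.1395 -0.0023  3.0617] q [ 0.3978  0.7172 -0.5871  1.9622  0.6361  0.655   0.8934] t 27.0
```

Call:
{"op": "move_arm", "data": {"moves": [[[0.7,0.002,0,0.009,0,0,0],[0.7,0.0025,0,0.017,0,0,0],[0.5,0.0025,0,0.018,0,0,0],[0.36,0.0025,0,0.018,0,0,0],[0.32,0.0025,0,0.018,0,0,0]]]}}

```text
clock: 27.5
position: [0.5209, -0.0431, 0.0044]
tool_rot: [3.142, -0.001, 3.065]
force: [0.1, 0.5, -0.3]
grip_width: 0.0274
finger_force: 2.8
```

Call:
{"op": "move_arm", "data": {"moves": [[[0.3,0,0,0,0,0,0],[0.3,0,0,0,0,0,0]]]}}

```text
clock: 27.7
position: [0.5209, -0.0431, 0.0042]
tool_rot: [3.141, -0.001, 3.064]
force: [1.0, 0.6, 3.8]
grip_width: 0.0262
finger_force: 18.6
```

Call:
{"op": "move_arm", "data": {"moves": [[[0.1,0,0,0,0,0,0],[0.1,0,0,0,0,0,0],[0.1,0,0,0,0,0,0],[0.1,0,0,0,0,0,0]]]}}

```text
clock: 28.1
position: [0.5211, -0.0431, 0.0045]
tool_rot: [3.141, -0.001, 3.064]
force: [-3.6, -0.6, 16.1]
grip_width: 0.0219
finger_force: 97.6
```

Call:
{"op": "move_arm", "data": {"moves": [[[0.45,0,0,0,0,0,0],[0.45,0,0,0.003,0,0,0],[0.45,-0.001,0,0.006,0,0,0],[0.32,-0.001,0,0.006,0,0,0],[0.32,-0.001,0,0.006,0,0,0]]]}}

```text
clock: 28.6
position: [0.5212, -0.0431, -0.0027]
tool_rot: [3.141, -0.002, 3.065]
force: [-0.9, 0.0, -1.7]
grip_width: 0.0274
finger_force: 3.6
```

Call:
{"op": "move_arm", "data": {"moves": [[[0.3,0,0,0,0,0,0],[0.3,0,0,0,0,0,0]]]}}

```text
clock: 28.8
position: [0.5213, -0.0431, -0.0024]
tool_rot: [3.141, -0.002, 3.065]
force: [-0.8, 0.1, -1.0]
grip_width: 0.0262
finger_force: 24.0
```

Call:
{"op": "move_arm", "data": {"moves": [[[0.1,0,0,0,0,0,0],[0.1,0,0,0,0,0,0],[0.1,0,0,0,0,0,0],[0.1,0,0,0,0,0,0]]]}}

```text
clock: 29.2
position: [0.5214, -0.0431, -0.0024]
tool_rot: [3.141, -0.002, 3.065]
force: [-0.8, -1.0, -0.4]
grip_width: 0.0232
finger_force: 98.2
```

Now it is well centred: 98 N at 23 mm, with no vertical push. Lift.

Call:
{"op": "move_arm", "data": {"moves": [[[0.1,0,0,-0.01,0,0,0],[0.1,0,0,-0.035,0,0,0],[0.1,0,0,-0.07,0,0,0],[0.1,0,0,-0.11,0,0,0],[0.1,0,0,-0.15,0,0,0]]]}}

```text
clock: 29.7
position: [0.5214, -0.043, 0.1497]
tool_rot: [3.141, -0.002, 3.065]
force: [0.2, -1.7, -1.4]
grip_width: 0.0233
finger_force: 98.3
```

Run:
```python
from h import *
ballgo(-.17,0,.29,.8)
s,t,g=look(17)
```

```text
shift [-0.0101 -0.0025 -0.1208] turn [ 0.0002 -0.1276  0.0002] deg 45.95007710581944
at [ 0.5214 -0.043   0.1497] [ 3.1408 -0.002   3.0651] q [ 0.5119  0.524  -0.7346  1.8946  0.4432  0.8938  1.0528] t 29.7
[ 0.524  -0.043   0.1527] [3.1414 0.0051 3.0644] [ 1.1031  0.0906 -2.7344] 0.023217090030303315 98.39659094810486 29.8
```

Call:
{"op": "move_arm", "data": {"moves": [[[0.1,0,0,-0.025,0,-0.01,0],[0.1,-0.002,0,-0.05,0,-0.028,0],[0.1,-0.004,-0.001,-0.075,0,-0.046,0],[0.1,-0.006,-0.002,-0.1,0,-0.064,0],[0.1,-0.008,-0.0025,-0.115,0,-0.082,0]]]}}

```text
clock: 30.3
position: [0.53, -0.0464, 0.2647]
tool_rot: [-3.141, 0.52, 3.065]
force: [1.7, -1.0, -1.9]
grip_width: 0.0233
finger_force: 98.5
```

Run:
```python
from h import *
ballgo(-.17,0,.29,.8)
```

```text
shift [-0.0042  0.0002 -0.0043] turn [ 0.     -0.0446  0.0002] deg 16.06350772398584
at [ 0.53   -0.0464  0.2647] [-3.141   0.5196  3.065 ] q [ 0.6711  0.1189 -0.792   2.1944  0.4684  0.3845  1.0053] t 30.3
```

Complete the lean, then begin to ease to the light zone (contact ends near 27.5 mm, about 0.322).

Call:
{"op": "move_arm", "data": {"moves": [[[0.1,-0.001,0,-0.001,0,-0.015,0],[0.1,-0.003,0,-0.003,0,-0.03,0],[0.1,-0.004,0,-0.004,0,-0.0446,0],[0.1,-0.004,0,-0.004,0,-0.0446,0]]]}}

```text
clock: 30.7
position: [0.5317, -0.0641, 0.2663]
tool_rot: [-3.092, 0.694, 3.063]
force: [0.5, -0.4, -1.4]
grip_width: 0.0228
finger_force: 98.5
```

Call:
{"op": "move_arm", "data": {"moves": [[[0.2,0,0,0,0,0,0],[0.26,0,0,0,0,0,0],[0.28,0,0,0,0,0,0],[0.28,0,0,0,0,0,0],[0.28,0,0,0,0,0,0]]]}}

```text
clock: 31.2
position: [0.532, -0.064, 0.2661]
tool_rot: [-3.093, 0.692, 3.062]
force: [0.4, -0.1, -2.0]
grip_width: 0.0238
finger_force: 69.4
```

Call:
{"op": "move_arm", "data": {"moves": [[[0.29,0,0,0,0,0,0],[0.29,0,0,0,0,0,0]]]}}

```text
clock: 31.4
position: [0.532, -0.064, 0.266]
tool_rot: [-3.093, 0.692, 3.062]
force: [-0.2, -1.0, -0.9]
grip_width: 0.0248
finger_force: 49.7
```

Call:
{"op": "move_arm", "data": {"moves": [[[0.295,0,0,0,0,0,0],[0.3,0,0,0,0,0,0],[0.3,0,0,0,0,0,0]]]}}

```text
clock: 31.7
position: [0.532, -0.064, 0.266]
tool_rot: [-3.093, 0.692, 3.062]
force: [-0.5, 0.3, -2.4]
grip_width: 0.0255
finger_force: 31.7
```

```bash
cat >> h.py <<'E'
def tilt(tag):
    "ball-dish direction: dish = mean of changed pixels' low blob, seen in the side view"
    s,t,g=look(tag);u=proj("side",g)
    for L in (0,.4,.8,1.2,1.57):   # predicted dish centre pixel for handle angle L above level
        print(L,proj("side",g-.187*(np.cos(L)*AX+np.sin(L)*np.array([0,0,1]))))
    h=cv2.cvtColor(s,cv2.COLOR_RGB2HSV)
    a=cv2.imread("pics/side0.png").astype(int)[:,:,::-1];d=np.abs(s.astype(int)-a).max(2)
    u=u.astype(int)
    for v in range(u[1]-20,u[1]+80,2): print(v,"".join(" .:-=+*#%@"[min(9,x//14)] for x in d[v,u[0]-60:u[0]+40]))
E
python3 -c "
from h import *
tilt(18)"
```

```text
[ 0.532 -0.064  0.266] [-3.0928  0.6923  3.0622] [-0.6852  0.0274 -2.3187] 0.02554031747382641 31.670182943344116 31.8
0 [277.1838 230.2777]
0.4 [282.9155 246.6478]
0.8 [295.6835 254.3899]
1.2 [312.6583 253.4651]
1.57 [329.729  245.8787]
180 @@@@@@@@@@@@@@@@@@@@@@@@@@@@%%@@@@@@@@%=:::-::: .:::::...::...:::::.. ...:=- :::::::::::::::::::::::
182 :+%@@@@@@@@@@@@@@@@@@@@@@@@@@@@@@@@@@@%=:---:-:. :::::..::::...:::. :: ...=- :::::::::::::::::::::::
184 :. :+%@@@@@@@@@@@@@@@@@@@@@@@@@@@@@@@@#=------=*+- .::...:::..:... :: .: -= .:::::::::::::::::::::::
186 ::::. -#@@@@@@@@@@@@@@@@@@@@@@@@@@@@@%+-------+%@@*: ....:::.::::: . .:..-..::::::::::::.:::::::::::
188 ::::::. :+#@@@@@@@@@@@@@@@@@@@@@@%%%%#+--------+**+=-:. .::....   ..::::...:::::::::::::::::::::::::
190 :::::::::. .-*%@@@@@@@@@@@@@@%%#%%%%%#+=-------===++++=:  .... .-: .::::::::::::::::::::::::::::::::
192 ::::::.::::::.  ......:=#@@@@@@%#%#%##+=------::----++++=. ..::.  ..:::::::::::::::.::::::::::::::::
194 :::::::::::::::::::::::. .=#@@@@@@%%*=::------:-==++=-:::-=+-.  .:..::::::::::::::::::::::::::::::::
196 ::::::::::::::::::
[... 3687 characters left out ...]
+++**+++===--------=======:  ............ ...::.....::::::::::::::::::
268 -----------------------------====++===---------:. .-=====: ... .  ........ ....:::::::::::::::::::::
270 ----------------------------------------------: .. -==+=: ::..... .............:::::::::::::::::::::
272 ----------------------------------------------:  .-====- .................. ....::::::::::::::::::::
274 --------------------------------==========-:.:----====: ............::::........::::::::::::::::::::
276 ------------------------------===========-. .. :=++=-. .................. ....::::::::::::::::::::::
278 -----------------------------===+++++++++=-... .==: .................... .....::::::::::::::::::::::
```

Held at 32 N with the dish about 50° down. Continue easing finely.

Call:
{"op": "move_arm", "data": {"moves": [[[0.303,0,0,0,0,0,0],[0.306,0,0,0,0,0,0],[0.306,0,0,0,0,0,0]]]}}

```text
clock: 32.1
position: [0.5319, -0.064, 0.266]
tool_rot: [-3.093, 0.692, 3.062]
force: [-0.0, -0.1, -1.7]
grip_width: 0.0263
finger_force: 21.8
```

Call:
{"op": "move_arm", "data": {"moves": [[[0.308,0,0,0,0,0,0],[0.308,0,0,0,0,0,0]]]}}

```text
clock: 32.3
position: [0.532, -0.064, 0.266]
tool_rot: [-3.093, 0.692, 3.062]
force: [-0.2, 0.0, -1.7]
grip_width: 0.0262
finger_force: 18.8
```

Call:
{"op": "move_arm", "data": {"moves": [[[0.31,0,0,0,0,0,0],[0.312,0,0,0,0,0,0],[0.312,0,0,0,0,0,0]]]}}

```text
clock: 32.6
position: [0.5319, -0.064, 0.266]
tool_rot: [-3.093, 0.692, 3.062]
force: [-0.4, 0.6, -1.7]
grip_width: 0.0271
finger_force: 13.1
```

Call:
{"op": "move_arm", "data": {"moves": [[[0.314,0,0,0,0,0,0],[0.314,0,0,0,0,0,0]]]}}

```text
clock: 32.8
position: [0.532, -0.064, 0.2661]
tool_rot: [-3.093, 0.692, 3.062]
force: [-0.3, -0.4, -1.5]
grip_width: 0.027
finger_force: 10.6
```

Call:
{"op": "move_arm", "data": {"moves": [[[0.316,0,0,0,0,0,0],[0.316,0,0,0,0,0,0]]]}}

```text
clock: 33.0
position: [0.532, -0.064, 0.266]
tool_rot: [-3.093, 0.692, 3.062]
force: [0.2, 0.1, -1.3]
grip_width: 0.0271
finger_force: 8.2
```

Call:
{"op": "move_arm", "data": {"moves": [[[0.317,0,0,0,0,0,0],[0.3175,0,0,0,0,0,0],[0.3175,0,0,0,0,0,0]]]}}

```text
clock: 33.3
position: [0.532, -0.064, 0.266]
tool_rot: [-3.093, 0.692, 3.062]
force: [0.1, 0.1, -2.1]
grip_width: 0.0269
finger_force: 6.5
```

```bash
python3 -c "
from h import *
tilt(19)" | awk 'NR<8||NR%2==0'
```

```text
[ 0.532 -0.064  0.266] [-3.0927  0.6923  3.0623] [-0.3179  0.5977 -1.3702] 0.02706981769954319 6.533079296350479 33.4
0 [277.1807 230.2675]
0.4 [282.9125 246.638 ]
0.8 [295.6807 254.3806]
1.2 [312.6555 253.4561]
1.57 [329.7262 245.87  ]
180 @@@@@@@@@@@@@@@@@@@@@@@@@@@@%%@@@@@@@@%=:----:: .:::::...::..  :: .. == ::::.:::::::::::::::::::::::
182 :+%@@@@@@@@@@@@@@@@@@@@@@@@@@@@@@@@@@@%=---:-::..:::::..::::..   .:: -- ::::::::::::::::::::::::::::
186 ::::. -#@@@@@@@@@@@@@@@@@@@@@@@@@@@@@#+-------+%@@*: ....::: -=: ..:::::::::::::::::::::::::::::::::
190 ::.::::::. .-*%@@@@@@@@@@@@@@%%%%%%%%#+--------==+==+++:  ..--::::..::::::::::::::::::::::::::::::::
194 ::::::.::::::::::::::::. .=#@@@@@@%%*=::--=---:-==++=-:::--=-: .::..::::::::::::::.:::::::::::::::::
198 :::::::::::::::::::::::::::::::......:.:..   :-+++=:...::-+%@@@@= ..::::::::::::::::::::::::::::::::
202 ::::::::::::::::::::::..:::.....................    .:==+**####%%= :::::::::::::::::::::::::::::::::
206 :::::::::::::::::::::::...............:::::::::.....  ...-:.... .....::::::::::::::::.::::::::::::::
210 :::::::::::::::::::
[... 1166 characters left out ...]
------------: ...+##%%%%%@@%%#*##*: :::::::::::::::::::::.::::::::::::
258 :::::::::::::::::::::::::::. :-----:::..:--------:-=*#%%%%%%#*+:.:::::::::::::::::::::::::::::::::::
262 ::.    ..... .:::---------------------------------===+**+++- .:::::::::::::::::::::::::::::::::::.::
266 ---------------------------------------=---------=======+-. .......... .....::......::::::::::::::::
270 ----------------------------------------=++++=: ...-==+=====-  ......... .......::::::::::::::::::::
274 --------------------------------------:.  .::-=+====+====+=++=: .......:........::::::::::::::::::::
278 ---------------------------------: .........  .:==-. ..:...............  . ...::::::::::::::::::::::
```

The dish has swung down to about 7° from plumb, at side (324,248). One last small ease, then grip firmly.

Call:
{"op": "move_arm", "data": {"moves": [[[0.3182,0,0,0,0,0,0],[0.3188,0,0,0,0,0,0],[0.3188,0,0,0,0,0,0]]]}}

```text
clock: 33.7
position: [0.532, -0.064, 0.266]
tool_rot: [-3.093, 0.692, 3.062]
force: [0.9, -0.4, -1.9]
grip_width: 0.0274
finger_force: 5.2
```

Call:
{"op": "move_arm", "data": {"moves": [[[0.3,0,0,0,0,0,0],[0.25,0,0,0,0,0,0],[0.1,0,0,0,0,0,0],[0.1,0,0,0,0,0,0],[0.1,0,0,0,0,0,0]]]}}

```text
clock: 34.2
position: [0.532, -0.064, 0.2661]
tool_rot: [-3.093, 0.692, 3.062]
force: [-0.4, -0.5, -1.8]
grip_width: 0.0229
finger_force: 98.3
```

Call:
{"op": "move_arm", "data": {"moves": [[[0.1,0,0,0,0,0,0],[0.1,0,0,0,0,0,0],[0.1,0,0,0,0,0,0],[0.1,0,0,0,0,0,0]]]}}

```text
clock: 34.6
position: [0.532, -0.064, 0.266]
tool_rot: [-3.093, 0.692, 3.062]
force: [0.5, -0.5, -1.8]
grip_width: 0.0233
finger_force: 98.3
```

Run:
```python
from h import *
s,t,g=look(20)
a=cv2.imread("pics/side0.png").astype(int)[:,:,::-1];d=np.abs(s.astype(int)-a).max(2)
p,r,S=pose();b=p-.028*r.apply([0,0,1]);print("ball",b)
for L in(1.3,1.45,1.57): print(L,proj("side",b-.187*(np.cos(L)*AX+np.sin(L)*np.array([0,0,1]))))
m=(d[226:268,300:350]>95).astype(np.uint8);n,l,st,c=cv2.connectedComponentsWithStats(m);k=1+st[1:,4].argmax();print("dish",c[k]+[300,226],st[k])
rl=[RM+AY*k for k in(-.1,0,.1)]
print("rail pix pred",[proj("side",x) for x in rl],"hook pred",proj("side",b+[0,0,.056]+.021*AX))
# rail column profile in first picture: dark band centre near predicted
a0=cv2.cvtColor(cv2.imread("pics/side0.png"),cv2.COLOR_BGR2GRAY)
for x in rl:
    u,v=proj("side",x).round().astype(int);print(u,v,a0[v-8:v+9,u])
for dx in(-.09,-.03,0): ballgo(dx-.021,0,.31,.69)
```

```text
[ 0.532 -0.064  0.266] [-3.0928  0.6923  3.0621] [ 0.5314 -0.3645 -0.8826] 0.022940355506714687 98.33672404289246 34.7
ball [ 0.5143 -0.0613  0.2876]
1.3 [315.6917 251.2601]
1.45 [322.6908 248.2229]
1.57 [328.2877 245.1238]
dish [324.1763 247.1561] [ 16   1  17  36 346]
rail pix pred [array([394.6656, 180.6416]), array([369.793 , 163.8759]), array([347.0303, 148.525 ])] hook pred [336.5553 180.9978]
395 181 [130 130 128 125 118 106  92  81  76  83 102 117 120 118 116 116 117]
370 164 [129 127 128 125 115 104  88  78  74  86 105 116 123 123 124 124 123]
347 149 [133 137 136 129 116  97  82  75  86 109 122 129 129 130 128 127 128]
shift [-0.0565  0.0186  0.0169] turn [-0.0079  0.0004 -0.0002] deg 2.853237755094708
at [ 0.532 -0.064  0.266] [-3.0928  0.6923  3.0621] q [ 0.5649  0.0788 -0.6836  2.3378  1.2936  0.2205  0.1622] t 34.7
shift [-0.1027  0.0205  0.0552] turn [-0.0079  0.0004 -0.0002] deg 2.853237755094708
at [ 0.532 -0.064  0.266] [-3.0928  0.6923  3.0621] q [ 0.5649  0.0788 -0.6836  2.3378  1.2936  0.2205  0.1622] t 34.7
shift [-0.1258  0.0215  0.0743] turn [-0.0079  0.0004 -0.0002] deg 2.853237755094708
at [ 0.532 -0.064  0.266] [-3.0928  0.6923  3.0621] q [ 0.5649  0.0788 -0.6836  2.3378  1.2936  0.2205  0.1622] t 34.7
```

Plumb within about 6° and firm at 98 N. Step 2 held for over 0.4 s. Now the approach in front of the rail, with slightly more lean so the handle comes truly plumb.

Run:
```python
from h import *
ballgo(-.091,0,.308,.78)
```

```text
shift [-0.0732  0.0193  0.0311] turn [-0.0079 -0.014   0.0002] deg 5.776553744735583
at [ 0.532 -0.064  0.266] [-3.0928  0.6923  3.0621] q [ 0.5649  0.0788 -0.6836  2.3378  1.2936  0.2205  0.1622] t 34.7
```

Call:
{"op": "move_arm", "data": {"moves": [[[0.1,-0.012,0.004,0.005,-0.001,-0.002,0],[0.1,-0.027,0.008,0.012,-0.003,-0.005,0],[0.1,-0.042,0.012,0.018,-0.005,-0.008,0],[0.1,-0.058,0.016,0.025,-0.007,-0.011,0],[0.1,-0.073,0.019,0.031,-0.008,-0.014,0]]]}}

```text
clock: 35.2
position: [0.6103, -0.0527, 0.2882]
tool_rot: [3.141, 0.781, 3.065]
force: [-0.8, -0.7, -2.2]
grip_width: 0.0229
finger_force: 98.8
```

Call:
{"op": "move_arm", "data": {"moves": [[[0.1,0,0,0,0,0,0],[0.1,0,0,0,0,0,0],[0.1,0,0,0,0,0,0]]]}}

```text
clock: 35.5
position: [0.609, -0.0528, 0.2878]
tool_rot: [-3.141, 0.779, 3.065]
force: [0.4, -0.1, -1.1]
grip_width: 0.0231
finger_force: 98.8
```

Run:
```python
from h import *
ballgo(-.091,0,.308,.78)
s,t,g=look(21);p,r,S=pose();b=p-.028*r.apply([0,0,1]);print("ball",b)
for n,q in(("ball",[0,0,0]),("top",[.012,0,.067]),("hookpt",[.021,0,.056]),("tip",[.034,0,.039])): print(n,proj("side",b+q[0]*AX+[0,0,q[2]]))
for L in(1.45,1.57): print(L,proj("side",b-.187*(np.cos(L)*AX+np.sin(L)*np.array([0,0,1]))))
u=proj("side",b).astype(int);a=cv2.imread("pics/side0.png").astype(int)[:,:,::-1];d=np.abs(s.astype(int)-a).max(2)
print(u)
for v in range(u[1]-32,u[1]+14): print(v,"".join(" .:-=+*#%@"[min(9,x//10)] for x in d[v,u[0]-25:u[0]+40]))
m=(d[u[1]+25:u[1]+85,u[0]-35:u[0]+25]>95).astype(np.uint8);n,l,st,c=cv2.connectedComponentsWithStats(m);k=1+st[1:,4].argmax();print("dish",c[k]+[u[0]-35,u[1]+25],st[k])
```

```text
shift [-0.0008  0.0004  0.0004] turn [ 0.     -0.0001  0.0002] deg 0.07772328427795311
at [ 0.609  -0.0528  0.2878] [-3.1407  0.7795  3.0653] q [ 0.5491  0.1792 -0.6839  2.228   1.6126  0.2241 -0.1081] t 35.5
[ 0.6092 -0.0528  0.2881] [-3.1405  0.78    3.0654] [-0.5597 -0.0274 -1.427 ] 0.022898793318692375 98.77348065376282 35.6
ball [ 0.5896 -0.0512  0.308 ]
ball [346.4416 180.628 ]
top [350.9361 160.2295]
hookpt [353.0646 162.2082]
tip [356.0436 165.3143]
1.45 [337.8863 229.724 ]
1.57 [343.2241 226.8554]
[346 180]
148 -=+= :::::::::-:--:-:-:::.:...:::::::::::::::::::::::::::::::::::
149 +-+*- ::.:::-::::::::-::::::...::::::-:::::::-:::::::::::::::::::
150 #**#*.....::-:::-:::::::::::...:::::::::::-::::::::::::::::::::::
151 @##@@+....::::::::::::::::::::....:::::::::::-:::::::::::::::::::
152 @@@@@@=...:::::::::::::::::::::....::::::::--:::-::::::::::::::::
153 @@@@@@%- .::::::--::::::::::::::...::::::::::::::::::::::::::::::
154 @@@@@@@+...:--:-:::::::::::::::::....::::::::::::::-:::::::::::::
155 @@@@@@@#....:--::::::::::::::::::::....::::::::::-:::::::::::::::
156 @@@@@@@%-... :
[... 1988 characters left out ...]
----------------:::::::
185 ----::----:---::---.-@@@@@@@@@=.-----------------------------::::
186 ----::----:----:----.-%@@@@@%+ -------------------------------:::
187 :---:::---:----::---- :%@@+:. :---------------------------------:
188 :::-:::---::----:----- *@* :-------------------------------------
189 :::::::---::----:----- +@=.-------------------------------------=
190 :::::::::::::---:----- *%::--------------------------------------
191 :::::::::::.:---:----- ##.:--------------------------------------
192 :::::::....::---::---:.##.:--------------------------------------
193 :::::....:..:----:---::%# ---------------------------------------
dish [340.7895 231.4962] [ 22  16  17  19 133]
```

The hook stands plumb in the view: stem up from (347,174), top at (353,158), tip at (356,164), within 1–2 px of prediction and about 4 mm high. Move it over the rail.

Run:
```python
from h import *
ballgo(-.056,0,.304,.78);ballgo(-.021,0,.304,.78)
```

```text
shift [-0.0226  0.0003  0.0279] turn [ 0.     -0.      0.0002] deg 0.07402224285757394
at [ 0.6092 -0.0528  0.2881] [-3.1405  0.78    3.0654] q [ 0.549   0.1791 -0.6839  2.2277  1.6132  0.2241 -0.1086] t 35.6
shift [-0.0475  0.0003  0.0525] turn [ 0.     -0.      0.0002] deg 0.07402224285757394
at [ 0.6092 -0.0528  0.2881] [-3.1405  0.78    3.0654] q [ 0.549   0.1791 -0.6839  2.2277  1.6132  0.2241 -0.1086] t 35.6
```

Call:
{"op": "move_arm", "data": {"moves": [[[0.1,-0.008,0,0.01,0,0,0],[0.1,-0.016,0,0.02,0,0,0],[0.1,-0.024,0,0.029,0,0,0],[0.1,-0.032,0,0.037,0,0,0],[0.1,-0.04,0,0.045,0,0,0]]]}}

```text
clock: 36.1
position: [0.6708, -0.0573, 0.2838]
tool_rot: [3.142, 0.78, 3.065]
force: [-0.2, -0.7, -0.9]
grip_width: 0.0234
finger_force: 98.9
```

Call:
{"op": "move_arm", "data": {"moves": [[[0.1,-0.004,0,0.004,0,0,0],[0.1,-0.0075,0,0.0075,0,0,0],[0.1,-0.0075,0,0.0075,0,0,0],[0.1,-0.0075,0,0.0075,0,0,0]]]}}

```text
clock: 36.5
position: [0.68, -0.058, 0.2841]
tool_rot: [-3.141, 0.78, 3.065]
force: [0.2, -0.4, -2.3]
grip_width: 0.023
finger_force: 98.8
```

Run:
```python
from h import *
ballgo(-.021,0,.304,.78)
s,t,g=look(22);p,r,S=pose();b=p-.028*r.apply([0,0,1]);print("ball",b,"dx",(b-RM)@AX)
for n,q in(("ball",[0,0,0]),("topouter",[.021,0,.067]),("hookpt",[.021,0,.056]),("tip",[.034,0,.039])): print(n,proj("side",b+q[0]*AX+[0,0,q[2]]))
print("rail at hook y",proj("side",RM+AY*((b-RM)@AY)))
u=proj("side",b).astype(int);a=cv2.imread("pics/side0.png").astype(int)[:,:,::-1];d=np.abs(s.astype(int)-a).max(2);gr=cv2.cvtColor(s,cv2.COLOR_RGB2GRAY)
print(u)
for v in range(u[1]-28,u[1]+8): print(v,"".join(" .:-=+*#%@"[min(9,x//10)] for x in d[v,u[0]-10:u[0]+30]),"".join("@%#*+=-:. "[min(9,x//18)] for x in gr[v,u[0]-10:u[0]+30]))
```

```text
shift [ 0.0002  0.0001 -0.0002] turn [0.0001 0.     0.0002] deg 0.07677920674663964
at [ 0.68   -0.058   0.2841] [-3.1411  0.78    3.0652] q [ 0.5006  0.3089 -0.6566  2.0788  1.5092  0.28    0.049 ] t 36.5
[ 0.6799 -0.0581  0.2842] [-3.1408  0.7803  3.0654] [-1.6568 -1.0885 -1.886 ] 0.023336443631839794 98.84045004844666 36.6
ball [ 0.6602 -0.0566  0.3041] dx -0.020798136865556528
ball [364.1659 172.1999]
topouter [371.3088 151.0173]
hookpt [370.9645 154.1393]
tip [373.6174 157.265 ]
rail at hook y [369.8414 163.9086]
[364 172]
144 :::::::::::::::::::::::::.......:::----- .....:::::::::::......::-=+*###*++=-----
145 :::::::::::::::::::::::::::......:::---- ......::::::::.:........:-=+**##**+==---
146 :::::::::::::::::::::::::::::.....::::-- ........:::::..:.........::-=+*###*++==-
147 ::::::::::::::::::::::::::::::.......::- ..........:::.............:::-=+*##**+==
148 ::::::::::::::::::::::::::::::::......:: .............................:--+*###*++
149 .::::::::::::::::....:::::::::::::.....: :................::::.........::-=+*###*
150  :::::::::::::::.  . .:::::::::::::..... -:...
[... 1829 characters left out ...]
==--:.......
172 @@@@@@#+=-==*%@#: :::::::::.....:::::::: =*%%%#*+++++*#%*=:......::-=====-:......
173 -#@@@@@%*=-=+%@%= ::::::::::....::::::::  -++++**++++*#%#+:........:-=====-::....
174 ..=+=+@@@#++#@@%- :::::::::::....:::::::   ...:=***+*#%%#+:.........:-=====--:...
175 -:... =@@@@%%@@+..::::::::::::.......:::       .=*#*##%%*=:..........::-=====-::.
176 ------ *@@@@@%*: ::::::::::::::::......:        :+#%%%#*=-:...........::-=====--:
177 ------:=@@@@#=: .:::::::::::::::::.....:         =**+==--:::............::-=====-
178 ------:-@@@+: .::::::::::::::::::::.....         =+-.    ..:.............::-=====
179 ------::@@- :----:::::::::::::::::::....         --        ...............::--===
```

The hook loop now stands over the rail: loop centre at u ≈ 370.6, rail crossing at (370,164), so the offset across is about 1 mm. Lower it.

Call:
{"op": "move_arm", "data": {"moves": [[[0.1,0.005,0,0.005,0,0,0],[0.1,0.011,0,0.011,0,0,0],[0.1,0.016,0,0.016,0,0,0],[0.1,0.02,0,0.02,0,0,0],[0.1,0.0215,0,0.0218,0,0,0]]]}}

```text
clock: 37.1
position: [0.6799, -0.0582, 0.2532]
tool_rot: [-3.141, 0.78, 3.065]
force: [0.1, -0.1, -2.2]
grip_width: 0.0229
finger_force: 98.8
```

Call:
{"op": "move_arm", "data": {"moves": [[[0.1,0.001,0,0.001,0,0,0],[0.1,0.002,0,0.002,0,0,0],[0.1,0.002,0,0.002,0,0,0]]]}}

```text
clock: 37.4
position: [0.6802, -0.0581, 0.2509]
tool_rot: [-3.141, 0.78, 3.065]
force: [-0.4, -0.7, -1.2]
grip_width: 0.0234
finger_force: 98.8
```

Run:
```python
from h import *
s,t,g=look(23);p,r,S=pose();b=p-.028*r.apply([0,0,1]);print("ball",b,"dx",(b-RM)@AX)
print("hookpt",proj("side",b+.021*AX+[0,0,.056]),"rail",proj("side",RM+AY*((b-RM)@AY)))
u=proj("side",b).astype(int);gr=cv2.cvtColor(s,cv2.COLOR_RGB2GRAY)
print(u)
for v in range(u[1]-26,u[1]+4): print(v,"".join("@%#*+=-:. "[min(9,x//18)] for x in gr[v,u[0]-10:u[0]+30]))
```

```text
[ 0.6802 -0.0581  0.2509] [-3.141   0.7804  3.0652] [ 0.7276  0.949  -2.7047] 0.023101860983410112 98.83433818817139 37.5
ball [ 0.6605 -0.0566  0.2708] dx -0.020510681109667105
hookpt [370.0172 163.3567] rail [369.8438 163.9102]
[363 180]
154 :-====-::.............::::::::::::::..::
155 .:-=====-::.............:::::::::::::...
156 ..::-====--:.............:::::::::::::..
157 ....:-====--:.............::::::::::::::
158 :....:-=====-::............:::::::::::::
159 :.....:-=====--::::::.......::::::::::::
160 =:.....::-==+==---==-:.........:::::::::
161 +-:.....:::-=========-:..........:::::::
162 *=:.......::-==+=====-:.............::::
163 #=:.........:-==+====-:...:..........:::
164 #+:..........:====+==-:::...............
165 #+:.........:-=====+==--::..............
166 %+:.........:-=-:--====--:::............
167 %*-:........:-=::::-=====--:............
168 %*=-:......::==:..::-======-::.......  .
169 %%*+-:.....:-=-:....::-=====--:....... .
170 %%%#+-:....:-=-:......:--====--::.......
171 %%%%#+-:...:-=-:.......::-=====--:......
172 %%%%%*+-::::==:..........::-=====-::....
173 %%%%#%#+=-:-==::...........:-=====-::...
174 %%%#%%%%*=--=-::............:-=====--::.
175 %%%##%%%%*===-::.............::-=====-::
176 %%#####%%#*++=-:::::..::......::-=====--
177 %##****#%##**+=::::::..........::--=====
178 %#**+++*##*###+:...:::...........::-==+=
179 %%#*+++++***##+:   ..............:::--==
180 #%%#*++++++*##*-     ...........:...::-=
181 =*%%#**+++++*#%+:     ............:::::-
182  -+*****++++*#%#:       ......::.:::::::
183   .::-=***++*%%*.         ..:::.::::::::
```

The hook is around the rail, with about 3 mm left to seat.

Call:
{"op": "move_arm", "data": {"moves": [[[0.1,0.0007,0,0.0007,0,0,0],[0.1,0.0014,0,0.0014,0,0,0],[0.1,0.0014,0,0.0014,0,0,0]]]}}

```text
clock: 37.8
position: [0.6802, -0.0581, 0.2487]
tool_rot: [-3.141, 0.78, 3.065]
force: [1.7, -0.7, -1.8]
grip_width: 0.0229
finger_force: 98.8
```

Call:
{"op": "move_arm", "data": {"moves": [[[0.1,0.0007,0,0.0007,0,0,0],[0.1,0.0007,0,0.0007,0,0,0]]]}}

```text
clock: 38.0
position: [0.6802, -0.0581, 0.2477]
tool_rot: [-3.141, 0.78, 3.065]
force: [0.3, 0.9, -1.2]
grip_width: 0.0233
finger_force: 98.8
```

Call:
{"op": "move_arm", "data": {"moves": [[[0.1,0.0007,0,0.0007,0,0,0],[0.1,0.001,0,0.001,0,0,0],[0.1,0.001,0,0.001,0,0,0]]]}}

```text
clock: 38.3
position: [0.6806, -0.0582, 0.2469]
tool_rot: [-3.141, 0.781, 3.065]
force: [2.9, -0.7, 4.4]
grip_width: 0.0235
finger_force: 98.9
```

Run:
```python
from h import *
s,t,g=look(24);gr=cv2.cvtColor(s,cv2.COLOR_RGB2GRAY);b=cv2.cvtColor(cv2.imread("pics/s23.png"),cv2.COLOR_BGR2GRAY)
for v in range(156,172): print(v,gr[v,367:377],b[v,367:377])
```

```text
[ 0.6806 -0.0581  0.2469] [-3.1409  0.7812  3.0653] [ 3.2099 -0.5166  4.3974] 0.023066974802678723 98.87257933616638 38.4
156 [153 153 155 154 155 155 155 153 152 149] [156 155 155 154 154 156 155 155 152 150]
157 [151 153 153 154 154 154 156 155 150 153] [151 151 153 154 155 155 156 155 153 151]
158 [141 146 152 151 152 153 154 152 151 151] [140 148 150 150 149 149 151 151 152 151]
159 [121 134 142 146 147 147 150 152 152 151] [122 133 138 137 131 132 138 145 150 150]
160 [103 116 126 129 129 130 136 145 149 150] [101 112 118 115 106 107 115 132 145 150]
161 [ 91  97 105 106 105 105 116 132 146 149] [ 90  94  97  97  94  94 100 121 140 149]
162 [ 92  91  93  93  90  92 100 120 140 149] [ 92  89  92  91  92  93  96 117 139 149]
163 [105  91  90  89  88  92 100 118 137 146] [100  93  89  90  92  93 101 118 137 146]
164 [113  96  92  90  88  92 100 115 129 137] [106  96  93  90  88  92 101 115 129 137]
165 [111 102 106 101  94  91  94 102 114 122] [103 103 107 102  93  89  94 104 112 122]
166 [104 111 124 123 107  95  91  95 101 108] [100 114 126 123 109  95  92  94 101 108]
167 [103 118 137 139 128 115 102  92  92  96] [104 126 141 139 128 115 101  95  92  96]
168 [103 125 143 148 142 134 123 108  96  91] [106 131 146 147 143 134 123 107  95  91]
169 [107 132 146 149 147 145 140 130 115 103] [108 134 148 148 148 146 142 129 116 101]
170 [112 136 148 149 147 147 147 143 136 124] [117 137 149 149 147 147 147 144 137 124]
171 [117 138 147 147 146 149 149 150 147 144] [123 142 147 148 146 148 148 150 148 142]
```

Seated: about 6 N on the rail. Release gently and withdraw along the tool axis.

Call:
{"op": "move_arm", "data": {"moves": [[[0.28,0,0,0,0,0,0],[0.31,0,0,0,0,0,0],[0.33,0,0,0,0,0,0],[0.36,0,0,0,0,0,0],[0.4,0,0,0,0,0,0]]]}}

```text
clock: 38.9
position: [0.6798, -0.0581, 0.2459]
tool_rot: [-3.141, 0.779, 3.065]
force: [-0.1, 0.3, -0.7]
grip_width: 0.0342
finger_force: 0.0
```

Call:
{"op": "move_arm", "data": {"moves": [[[0.55,0,0,0,0,0,0],[0.7,0,0,0,0,0,0],[0.7,0,0,0,0,0,0],[0.7,0,0,0,0,0,0]]]}}

```text
clock: 39.3
position: [0.6801, -0.0581, 0.2463]
tool_rot: [-3.141, 0.78, 3.065]
force: [0.5, 0.1, -0.3]
grip_width: 0.0597
finger_force: 0.0
```

Call:
{"op": "move_arm", "data": {"moves": [[[0.7,0,0,-0.01,0,0,0],[0.7,0,0,-0.03,0,0,0],[0.7,0,0,-0.055,0,0,0],[0.7,0,0,-0.085,0,0,0],[0.7,0.03,0,-0.12,0,0,0]]]}}

```text
clock: 39.8
position: [0.5762, -0.0491, 0.3127]
tool_rot: [3.14, 0.783, 3.065]
force: [-0.0, -0.0, 1.1]
grip_width: 0.0601
finger_force: 0.0
```

Run:
```python
from h import *
s,t,g=look(25);gr=cv2.cvtColor(s,cv2.COLOR_RGB2GRAY)
for v in range(152,240,2): print(v,"".join("@%#*+=-:. "[min(9,x//18)] for x in gr[v,320:400]))
b=RM-.021*AX;b[2]=.269
print("pred ball",proj("side",b),"dish",proj("side",b-[0,0,.187]))
a=cv2.imread("pics/side0.png").astype(int)[:,:,::-1];d=np.abs(s.astype(int)-a).max(2)
for n,(x0,x1,y0,y1) in dict(masher=(322,342,135,200),turner=(398,422,192,262),kettle=(362,445,295,372),vase=(208,236,168,218)).items(): print(n,(d[y0:y1,x0:x1]>40).mean())
```

```text
[ 0.5712 -0.0502  0.3113] [-3.1365  0.7812  3.0678] [ 0.1505 -0.193  -0.8239] 0.0598431772112056 0.0 39.9
152        :+#*=:................:--====--:...............::::::::::::::::-=+**##**+
154         -**=:...................:-==+==--:.............:::::::::::::::::::-=**##
156 +.      :**-   ....................:-==+==--:............::::::::::::::::::::-=+
158 %+.     .**:      ...................::-=====-::...........:::::::::::::::::.:::
160 %%+.    .+#:         ...................::-=++==--:::::......::::::::::::::::::.
162 %%*:    .+#-             ..................::-===++===-:...::..:.:..::::::::::::
164 %%*:     =#=                ..................:-==++===-::::.............:::::::
166 %%%*-.   =#+.                  .............:::-=--==+===--::................:::
168 %%%%%#+=-+*=.                     .....::..:::-==::::-======-::.................
170 %%%%%%%###*-                         ....:::::-=-:....::--=====-::..............
172 %%%%%%#%%%#*-.                          ...:::-=-:.......::--=====-::...........
174 %@%%####*++#%#+.                            .:-=-::....
[... 2158 characters left out ...]
                  .:-=+*###****+=-----=+++**+++*****=.                       
228                         .-=+*####****+==--==++++**+++**=.                       
230                           .:-=+*####****+====++++++***+-                        
232                              :-=+*######***+====++*+++=                         
234                                :-=+*#######**+====+++=:                         
236                                  .:-=+*#####***+=---::::.                       
238                                    .:-=+*######**+=-::::::.                     
pred ball [363.1367 181.429 ] dish [358.6815 225.6519]
masher 0.22538461538461538
turner 0.0
kettle 0.0
vase 0.0
```

It hangs: ball at side (365,181), dish at (368,223). Withdraw further, let the sway die out and check it is still.

Call:
{"op": "move_arm", "data": {"moves": [[[0.7,0.03,0,-0.02,0,0,0],[0.7,0.06,0,-0.04,0,0,0],[0.7,0.08,0,-0.05,0,0,0],[0.7,0.08,0,-0.05,0,0,0],[0.7,0.08,0,-0.05,0,0,0]]]}}

```text
clock: 40.4
position: [0.5262, -0.0455, 0.3008]
tool_rot: [-3.103, 0.769, 3.087]
force: [0.8, 0.6, -0.5]
grip_width: 0.0595
finger_force: 0.0
```

Call:
{"op": "move_arm", "data": {"moves": [[[0.7,0,0,0,0,0,0],[0.7,0,0,0,0,0,0],[0.7,0,0,0,0,0,0],[0.7,0,0,0,0,0,0],[0.7,0,0,0,0,0,0]]]}}

```text
clock: 40.9
position: [0.5264, -0.0457, 0.3008]
tool_rot: [-3.103, 0.769, 3.087]
force: [-0.2, -0.4, 0.8]
grip_width: 0.0599
finger_force: 0.0
```

Call:
{"op": "move_arm", "data": {"moves": [[[0.7,0,0,0,0,0,0],[0.7,0,0,0,0,0,0],[0.7,0,0,0,0,0,0],[0.7,0,0,0,0,0,0],[0.7,0,0,0,0,0,0]]]}}

```text
clock: 41.4
position: [0.5263, -0.0449, 0.301]
tool_rot: [-3.103, 0.769, 3.089]
force: [0.5, -0.6, 0.3]
grip_width: 0.06
finger_force: 0.0
```

Call:
{"op": "move_arm", "data": {"moves": [[[0.7,0,0,0,0,0,0],[0.7,0,0,0,0,0,0],[0.7,0,0,0,0,0,0],[0.7,0,0,0,0,0,0],[0.7,0,0,0,0,0,0]]]}}

```text
clock: 41.9
position: [0.5263, -0.0449, 0.301]
tool_rot: [-3.103, 0.769, 3.089]
force: [-0.2, -0.4, 0.4]
grip_width: 0.06
finger_force: 0.0
```

Run:
```python
from h import *
a=cv2.imread("pics/side0.png").astype(int)[:,:,::-1]
for k in range(6):
    s=bot.grab_frame("side");d=np.abs(s.astype(int)-a).max(2)
    m=(d[205:245,345:390]>60).astype(np.uint8);n,l,st,c=cv2.connectedComponentsWithStats(m);i=1+st[1:,4].argmax();print(c[i]+[345,205],st[i,4])
for n,(x0,x1,y0,y1) in dict(masher=(322,342,135,200),turner=(398,422,192,262),kettle=(362,445,295,372),vase=(208,236,168,218)).items(): print(n,(d[y0:y1,x0:x1]>40).mean())
print(bot.observe()["position"],bot.observe()["clock"])
```

```text
[370.8389 218.9939] 329
[371.215  218.9564] 321
[370.9268 219.1372] 328
[369.9388 219.7034] 327
[368.5392 220.1097] 319
[366.8089 220.2765] 293
masher 0.07769230769230769
turner 0.0
kettle 0.0
vase 0.06357142857142857
[ 0.5263 -0.0449  0.301 ] 42.2
```

It still sways a little; wait.

Call:
{"op": "move_arm", "data": {"moves": [[[0.7,0,0,0,0,0,0],[0.7,0,0,0,0,0,0],[0.7,0,0,0,0,0,0],[0.7,0,0,0,0,0,0],[0.7,0,0,0,0,0,0]]]}}

```text
clock: 42.7
position: [0.5263, -0.0449, 0.301]
tool_rot: [-3.103, 0.769, 3.088]
force: [0.1, 0.9, 0.6]
grip_width: 0.0597
finger_force: 0.0
```

Call:
{"op": "move_arm", "data": {"moves": [[[0.7,0,0,0,0,0,0],[0.7,0,0,0,0,0,0],[0.7,0,0,0,0,0,0],[0.7,0,0,0,0,0,0],[0.7,0,0,0,0,0,0]]]}}

```text
clock: 43.2
position: [0.5263, -0.0449, 0.301]
tool_rot: [-3.103, 0.769, 3.088]
force: [-0.3, -0.6, 0.5]
grip_width: 0.0599
finger_force: 0.0
```

Call:
{"op": "move_arm", "data": {"moves": [[[0.7,0,0,0,0,0,0],[0.7,0,0,0,0,0,0],[0.7,0,0,0,0,0,0],[0.7,0,0,0,0,0,0],[0.7,0,0,0,0,0,0]]]}}

```text
clock: 43.7
position: [0.5263, -0.0449, 0.301]
tool_rot: [-3.103, 0.769, 3.088]
force: [0.4, 0.6, 0.6]
grip_width: 0.0593
finger_force: 0.0
```

Call:
{"op": "move_arm", "data": {"moves": [[[0.7,0,0,0,0,0,0],[0.7,0,0,0,0,0,0],[0.7,0,0,0,0,0,0],[0.7,0,0,0,0,0,0],[0.7,0,0,0,0,0,0]]]}}

```text
clock: 44.2
position: [0.5263, -0.0449, 0.301]
tool_rot: [-3.103, 0.769, 3.088]
force: [-0.7, 0.1, 0.0]
grip_width: 0.0599
finger_force: 0.0
```

Call:
{"op": "move_arm", "data": {"moves": [[[0.7,0,0,0,0,0,0],[0.7,0,0,0,0,0,0],[0.7,0,0,0,0,0,0],[0.7,0,0,0,0,0,0],[0.7,0,0,0,0,0,0]]]}}

```text
clock: 44.7
position: [0.5263, -0.0449, 0.301]
tool_rot: [-3.103, 0.769, 3.088]
force: [-0.2, -0.2, -0.4]
grip_width: 0.0596
finger_force: 0.0
```

Call:
{"op": "move_arm", "data": {"moves": [[[0.7,0,0,0,0,0,0],[0.7,0,0,0,0,0,0],[0.7,0,0,0,0,0,0],[0.7,0,0,0,0,0,0],[0.7,0,0,0,0,0,0]]]}}

```text
clock: 45.2
position: [0.5263, -0.0449, 0.301]
tool_rot: [-3.103, 0.769, 3.088]
force: [-0.1, -0.2, 0.9]
grip_width: 0.06
finger_force: 0.0
```

Call:
{"op": "move_arm", "data": {"moves": [[[0.7,0,0,0,0,0,0],[0.7,0,0,0,0,0,0],[0.7,0,0,0,0,0,0],[0.7,0,0,0,0,0,0],[0.7,0,0,0,0,0,0]]]}}

```text
clock: 45.7
position: [0.5263, -0.0449, 0.301]
tool_rot: [-3.103, 0.769, 3.088]
force: [-1.2, -0.7, 0.2]
grip_width: 0.0596
finger_force: 0.0
```

Call:
{"op": "move_arm", "data": {"moves": [[[0.7,0,0,0,0,0,0],[0.7,0,0,0,0,0,0],[0.7,0,0,0,0,0,0],[0.7,0,0,0,0,0,0],[0.7,0,0,0,0,0,0]]]}}

```text
clock: 46.2
position: [0.5263, -0.0449, 0.301]
tool_rot: [-3.103, 0.769, 3.089]
force: [0.2, 0.3, -0.9]
grip_width: 0.0597
finger_force: 0.0
```

Run:
```python
from h import *
a=cv2.imread("pics/side0.png").astype(int)[:,:,::-1];o=[]
for k in range(20):
    s=bot.grab_frame("side");d=np.abs(s.astype(int)-a).max(2)
    m=(d[205:245,335:395]>60).astype(np.uint8);n,l,st,c=cv2.connectedComponentsWithStats(m);i=1+st[1:,4].argmax();o.append(c[i][0]+335)
print(np.round(o,1),bot.observe()["clock"])
for n,(x0,x1,y0,y1) in dict(masher=(322,342,135,200),vase=(208,236,168,218)).items():
    y,x=np.nonzero(d[y0:y1,x0:x1]>40);print(n,x.min()+x0,x.max()+x0,y.min()+y0,y.max()+y0)
print(proj("side",RM-.021*AX-[0,0,.243]))
```

```text
[361.6 361.6 362.  362.7 363.6 364.8 365.9 367.  368.  368.6 368.6 368.4
 367.8 366.9 365.9 364.9 363.6 362.8 362.4 362.1] 47.2
masher 322 332 183 197
vase 217 235 168 176
[358.6815 225.6519]
```

The sway is now about ±0.06 rad around its natural hang, well inside the limits. Hand in.

```bash
python3 -c "
from workcell import bot
print(bot.job_done())"
```

```text
the job is handed in; nothing more can be done
None
```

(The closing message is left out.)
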